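# Lid and press the sample pots

## Robot

A 6-joint arm with a two-finger parallel gripper is mounted at the origin on the work surface. World frame = base frame: x ahead of the robot, y to its left, z up, the work surface at z = 0. Lengths are in m, angles in degrees, forces in N, time in s.
With the tool pointing down it reaches from about 0.425 to 0.925 m from the base axis. Payload 12.5 kg.
Tool frame: the origin (TCP) lies midway between the tips of the shut fingers; the grasp point (between the pads) lies 19 mm behind it; z points along the fingers, y is the line along which they close (so a half turn about z gives the same grasp; the last joint's range is limited). The gripper opens to 85 mm and grips with 20 to 120 N. Pads are 22 mm wide; open, the fingers measure 114 mm over their backs; the gripper's body (76 mm by 85 mm) begins 54 mm behind the grasp point. The pads swing forward as they close: fully open they stand 13 mm farther back than shut.
Start: joints at [-78.988, 28.126, 89.318, -0, 62.55, -6.05], TCP at [0.183, -0.597, 0.231] pointing down, gripper open.
Joint ranges: [-177.58, 177.58], [-47.91, 125.51], [2.72, 160], [-65.01, 245.01], [3.68, 167.84], [-153.87, 153.87]. Speed limits (degrees/s): [127.2, 127.2, 159.86, 180, 180, 180].

## Interface

Orientations are given as [roll, pitch, yaw] about the fixed x, y, z axes, in that order (R = Rz(yaw) Ry(pitch) Rx(roll)).
In Python, from cell import robot, snapshot, camera_model gives the robot as it stands.
- The arm moves only by the tool send_rows, never from a script. Its argument "moves" is a list of rows, each an object with "xyz": the shift along the tool's x, y, z in m, a list of three; "yaw": the turn about the tool's z in degrees. In form: [{"xyz": [dx, dy, dz], "yaw": yaw}, ...]. A call has 1 to 8 rows; each row shifts and turns the commanded pose from where the row before left it, along the tool's axes as they then stand; what a row does not reach is not made up. A row lasts 1/10 s, in which the tool goes at most 50 mm and 8.59 degrees, less where a joint would pass 70% of its speed; a pose out of reach is approached as far as the arm can. A call is refused whole if a number of a shift passes 0.05 or a number of a turn 8.59, either way. A call with a gripper value outside its range is refused whole. "fingers" is the finger opening in m, from 0 to 0.0854, set as the call begins (left out, the last holds). The fingers move at their own pace and stop on an object; the grip force is fixed at half the most. Time passes only in rows, so rows that do not move let the fingers close. It gives the time, the measured TCP pose, the force, the opening and the grip force at its end, in the units of the state.
- robot.sense(): the state, without advancing time (a new reading comes with each control period).
- snapshot(name): name is "side" or "top" or "wrist"; returns the picture (400x640x3 uint8, red, green, blue); there is no depth.
- camera_model(name): a dict with "fx", "fy", "cx", "cy" (pixels), "rvec" (rotation vector, rad) and "tvec" (3), from world to camera coordinates, as OpenCV has them. Camera axes: x right, y down, z forward; pixel columns grow to the right and rows downward; lengths in m; the calibration is good to about 2 mm. A picture is of the moment at which its call begins: read the wrist's pose just before it. camera_model takes no time and is no camera call; for the wrist camera it gives the pose at the moment of the call.
- robot.finish_job(): hands the job in; it is judged then, once.
The state is a dict: "time_s": time; "joints": joint angles; "qvel": joint speeds; "joint_efforts": joint torques, N m; "ee_pos": TCP position; "ee_rot": TCP orientation; "ft_force": force on the tool from outside, world axes, zero at the start; "ft_torque": the same for the moment, N m; "opening": opening from 0.0 (shut) to 1.0 (fully open); "grasp_force": force on a finger pad.
Only numpy, scipy, OpenCV 4.12 (cv2) and the standard library are available. Lean on these libraries where they do the work, as an engineer would, in place of code of your own. Each camera call takes 0.05 s, during which the arm holds its last target. There are 200 camera calls.

## Task

Draw the press's tray right out and stand in it, one to a compartment, every coloured pot whose lid of the same colour is on the bench, with that lid in its mouth; pots that have no lid stay off the tray. Push the tray fully home, press the red plunger head down to its stop and hold it there for a second so that the pads bear on all the lids, then let it rise and draw the tray right out again, with the lidded pots upright in it. Leave the beaker, the bottle and the tube rack alone.

Things in the scene. Friction and masses are not known exactly. Their poses are not given: they have to be found in the camera images.
- tray_mid (a point): centre of the tray's floor (top face), which moves with the tray; axes as the press. The tray is white, 66 mm (x) by 212 mm (y) outside, walls 4 mm thick rising 14 mm above the floor, split by two walls across its width into three compartments. With the tray right out or anywhere else the floor is 14 mm above the bench
- tray (a joint): travel of the tray on its runners, m: 0 = pulled fully out towards the robot (clear of the press, for loading), 0.130 = pushed fully home, under the plunger. It stays where it is left; about 2 N moves it
- tray_handle (a point): centre of the top end of the tray's handle, a black upright post of 16 mm diameter and 78 mm height, standing 80 mm in front (press -x) of tray_mid; top 90 mm above the bench. Easiest pinched from above, fingers to its left and right
- press: the lid press, fixed to the bench: grey base plate (270 by 256 by 8 mm), two steel columns at y = +-118 mm, and a blue beam across them (44 mm deep in x, 262 mm wide, underside 122 mm, top 137 mm above the bench). Origin on the bench straight under the plunger. Its +x axis is the direction in which the tray is pushed home; its y axis runs along the beam
- plunger (a joint): how far the sprung plunger is down, m: 0 = up, 0.025 = down on its stop. It springs back. About 4 N starts it; 12 N takes it down, plus 2 to 3 N per lid pressed
- plunger_top (a point): centre of the top face of the plunger's red mushroom head, 48 mm diameter, 180 mm above the bench when up. Under the beam the plunger carries a platen with three sprung black rubber pads, one over each compartment of the tray when it is home; the pads meet the lids in the last 4 mm or so of the stroke
- place_0 (a point): centre of the floor of the tray's left (+y) compartment, which is about 58 mm (x) by 66 to 68 mm (y) inside; the centres are 70 mm apart
- place_1 (a point): centre of the floor of the tray's middle compartment, which is about 58 mm (x) by 66 to 68 mm (y) inside; the centres are 70 mm apart
- place_2 (a point): centre of the floor of the tray's right (-y) compartment, which is about 58 mm (x) by 66 to 68 mm (y) inside; the centres are 70 mm apart
- pot_red: red plastic sample pot, open at the top: 40 mm outside diameter, 42 mm tall, wall 4 mm, mouth 32 mm; origin at the centre of its underside, z up. 60 g
- lid_red: red push-in lid (may be absent): a disc of 44 mm diameter and 12 mm thickness on top of a tapered plug 10 mm long (25 mm across, narrowing to 18 mm at its foot); 22 mm tall in all, it stands on its plug. Origin at the centre of the plug's foot, z up; seated, the disc lies on the pot's rim and the origin is 32 mm above the pot's. 30 g
- pot_blue: blue plastic sample pot, open at the top: 40 mm outside diameter, 42 mm tall, wall 4 mm, mouth 32 mm; origin at the centre of its underside, z up. 60 g
- lid_blue: blue push-in lid (may be absent): a disc of 44 mm diameter and 12 mm thickness on top of a tapered plug 10 mm long (25 mm across, narrowing to 18 mm at its foot); 22 mm tall in all, it stands on its plug. Origin at the centre of the plug's foot, z up; seated, the disc lies on the pot's rim and the origin is 32 mm above the pot's. 30 g
- pot_yellow: yellow plastic sample pot, open at the top: 40 mm outside diameter, 42 mm tall, wall 4 mm, mouth 32 mm; origin at the centre of its underside, z up. 60 g
- lid_yellow: yellow push-in lid (may be absent): a disc of 44 mm diameter and 12 mm thickness on top of a tapered plug 10 mm long (25 mm across, narrowing to 18 mm at its foot); 22 mm tall in all, it stands on its plug. Origin at the centre of the plug's foot, z up; seated, the disc lies on the pot's rim and the origin is 32 mm above the pot's. 30 g
- pot_green: green plastic sample pot, open at the top: 40 mm outside diameter, 42 mm tall, wall 4 mm, mouth 32 mm; origin at the centre of its underside, z up. 60 g
- lid_green: green push-in lid (may be absent): a disc of 44 mm diameter and 12 mm thickness on top of a tapered plug 10 mm long (25 mm across, narrowing to 18 mm at its foot); 22 mm tall in all, it stands on its plug. Origin at the centre of the plug's foot, z up; seated, the disc lies on the pot's rim and the origin is 32 mm above the pot's. 30 g
- beaker: bystander: glass beaker, 70 mm diameter, 85 mm tall; origin at its underside
- reagent: bystander: amber bottle, 60 mm diameter, 130 mm tall; origin at its underside
- tube_rack: bystander: orange rack of test tubes, 70 by 140 mm, 91 mm tall; origin at its underside
There are look-alikes about, which are no part of the job. What is shaped like the lid_green but purple is not meant.

How it is judged:
By the outcome, as a careful person would: the job done as asked, in the order asked, and still so for the second after the job is handed in, with the robot touching nothing.
Of lid_red, lid_blue, lid_yellow, lid_green only 2 to 3 are there at a start; the rules pass over those that are not, and their reading is None.
At some moment in a run one of pot_red, pot_blue, pot_yellow, pot_green may be knocked a few centimetres aside while the robot is not near it.
It also fails if it takes over 210 s, if anything falls off the work surface, if the arm or the gripper's body presses on something with over 40 N, if the wrist force passes 120 N, or if a joint passes its speed limit or range.

## Working session

There is one attempt and no reset: what is moved stays moved. The work goes in short steps, Python scripts to look and compute and a tool call to move; the robot and the scene stay as the last step left them, time stands still between calls to the robot, and variables do not carry over. Pictures are saved under pics/ and viewed, at most 14 in all, crops included, and the job is handed in when it is done.

Besides the shell and the picture viewer there is one more tool, called after "Emit:" as a command line: name --argument value ..., lists and objects as JSON in quotes. send_rows: Moves the arm, as the interface text tells. Its arguments: {"type":"object","properties":{"moves":{"type":"array","items":{"type":"object","properties":{"xyz":{"type":"array","items":{"type":"number"}},"yaw":{"type":"number"}}}},"fingers":{"type":"number"}},"required":["moves"]}

```bash
mkdir -p pics; ls; cat > h.py <<'E'
import cv2,numpy as np
from cell import robot,snapshot,camera_model
def save(n,f):
    m=camera_model(n); im=snapshot(n); cv2.imwrite('pics/'+f,im[:,:,::-1]); return im,m
def ray(m,u,v,z):
    R=cv2.Rodrigues(np.array(m['rvec'],float))[0]; t=np.array(m['tvec'],float).ravel()
    d=R.T@np.array([(u-m['cx'])/m['fx'],(v-m['cy'])/m['fy'],1]); c=-R.T@t
    return c+d*(z-c[2])/d[2]
def proj(m,p):
    R=cv2.Rodrigues(np.array(m['rvec'],float))[0]; q=R@np.array(p,float)+np.array(m['tvec'],float).ravel()
    return np.array([m['fx']*q[0]/q[2]+m['cx'],m['fy']*q[1]/q[2]+m['cy']])
E
python3 - <<'E'
from h import *
print(robot.sense())
for n in('top','side'):
    im,m=save(n,n+'0.png'); print(n,m)
E
```

```text
pics
{'time_s': 0.0, 'joints': array([-7.89887121e+01,  2.81657228e+01,  8.93501629e+01, -2.76310840e-03,
        6.25504838e+01, -6.05216448e+00]), 'qvel': array([ 0.0293746 ,  0.12011142, -0.01604748, -0.05475043, -0.02332951,
        0.06484188]), 'joint_efforts': array([-1.57931230e-03, -6.18452811e+01, -2.61600584e+01, -1.57232103e-04,
        3.95708383e-03, -2.36639875e-05]), 'ee_pos': array([ 0.18334287, -0.59726151,  0.23071044]), 'ee_rot': array([-1.79933742e+02, -4.56070514e-03,  1.70647249e+01]), 'ft_force': array([ 0.19575324,  0.70334391, -0.33042294]), 'ft_torque': array([0.00133903, 0.01031617, 0.02463028]), 'grasp_force': 0.0, 'opening': 1.0006276622816266}
top {'fx': 439.81930490702746, 'fy': 439.81930490702746, 'cx': 315.7657882479367, 'cy': 196.0245886168449, 'rvec': array([ 2.16286887, -2.16622888,  0.11828902]), 'tvec': array([-0.00952293,  0.58138188,  1.17311924])}
side {'fx': 489.20131000361914, 'fy': 489.20131000361914, 'cx': 330.1523372790955, 'cy': 208.72891379571368, 'rvec': array([ 0.56973465, -2.72899162,  1.06003452]), 'tvec': array([0.54307185, 0.26118419, 1.18946822])}
```

View pics/top0.png

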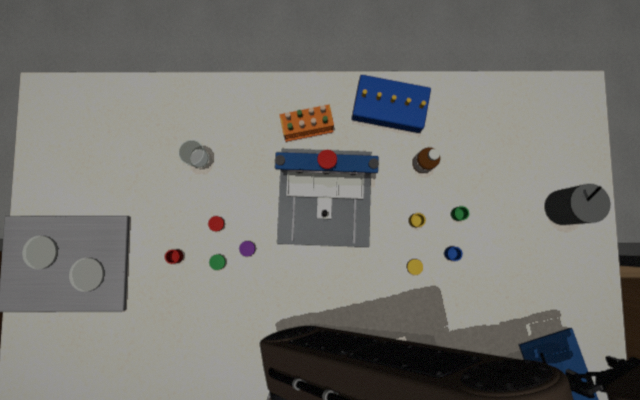

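View pics/side0.png

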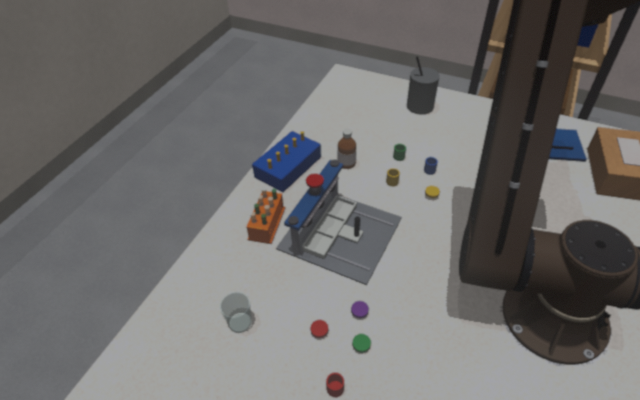

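The top view shows the candidates by pixel:
- **Lids:** red (217,224), green (218,262), yellow (415,267), and a purple look-alike (247,248).
- **Open pots:** red (174,256), yellow (417,220), green (460,213), blue (453,253). There is no blue lid.
- **Press:** red head (327,159), tray handle (324,213). The red head could also be taken for a lid.

Next I'll localise them and check one crop.

```bash
cat >> h.py <<'E'
HUE={'red':(172,8),'yellow':(20,34),'green':(50,85),'blue':(105,125),'purple':(130,160)}
def blobs(im,c,smin=110,vmin=40,amin=25):
    h,s,v=cv2.split(cv2.cvtColor(im,cv2.COLOR_RGB2HSV)); a,b=HUE[c]
    k=((h>=a)&(h<=b)) if a<b else ((h>=a)|(h<=b))
    k=(k&(s>smin)&(v>vmin)).astype('u1')*255
    n,l,st,ce=cv2.connectedComponentsWithStats(k)
    out=[]
    for i in range(1,n):
        if st[i,4]>=amin:
            cs=cv2.findContours((l==i).astype('u1'),cv2.RETR_EXTERNAL,cv2.CHAIN_APPROX_NONE)[0]
            (u,w),r=cv2.minEnclosingCircle(max(cs,key=len)); out.append((u,w,r,st[i,4]))
    return out
E
python3 - <<'E'
from h import *
im=cv2.imread('pics/top0.png')[:,:,::-1].copy(); m=camera_model('top')
for c in HUE:
    for b in blobs(im,c):
        if 140<b[1]<300 and 130<b[0]<500: print(c,np.round(b,1),'z22',ray(m,b[0],b[1],.022)[:2].round(4),'z42',ray(m,b[0],b[1],.042)[:2].round(4))
for n,u,v,z in[('handle',324,213,.09),('plunger',327,159,.18),('beamL',277,161,.137),('beamR',378,164,.137),('baseBL',278,244,.008),('baseBR',369,246,.008)]: print(n,ray(m,u,v,z).round(4))
a=cv2.resize(im[195:285,155:265],None,fx=5,fy=5,interpolation=2); b=cv2.resize(im[195:285,400:475],None,fx=4,fy=5,interpolation=2)
cv2.imwrite('pics/crop0.png',np.hstack([cv2.resize(a,(440,450)),cv2.resize(b,(350,450))])[:,:,::-1])
E
```

```text
red [326.7 158.8   9.6 293. ] z22 [ 0.687 -0.041] z42 [ 0.683  -0.0405]
red [215.8 223.1   7.9 188. ] z22 [0.5081 0.2641] z42 [0.5071 0.2595]
red [173.5 255.5   8.9 204. ] z22 [0.4202 0.3772] z42 [0.4206 0.3708]
yellow [417.  220.    8.1 183. ] z22 [ 0.5158 -0.2883] z42 [ 0.5147 -0.2837]
yellow [414.5 266.5   7.9 198. ] z22 [ 0.3896 -0.2781] z42 [ 0.3906 -0.2737]
green [460.8 212.7   7.3 133. ] z22 [ 0.5356 -0.4092] z42 [ 0.5342 -0.4026]
green [217.2 261.8   7.5 173. ] z22 [0.4031 0.2579] z42 [0.4039 0.2534]
blue [300.5 161.5  25.9 637. ] z22 [0.6793 0.032 ] z42 [0.6755 0.0313]
blue [352.6 164.   25.4 632. ] z22 [ 0.672  -0.1132] z42 [ 0.6683 -0.1115]
blue [453.  253.5   8.4 175. ] z22 [ 0.4244 -0.3838] z42 [ 0.4248 -0.3777]
purple [246.9 248.3   7.3 166. ] z22 [0.4393 0.1775] z42 [0.4395 0.1744]
handle [ 0.5306 -0.0318  0.09  ]
plunger [ 0.6553 -0.0379  0.18  ]
beamL [0.6588 0.0871 0.137 ]
beamR [ 0.6507 -0.1674  0.137 ]
baseBL [0.4509 0.0941 0.008 ]
baseBR [ 0.445  -0.1571  0.008 ]
```

View pics/crop0.png

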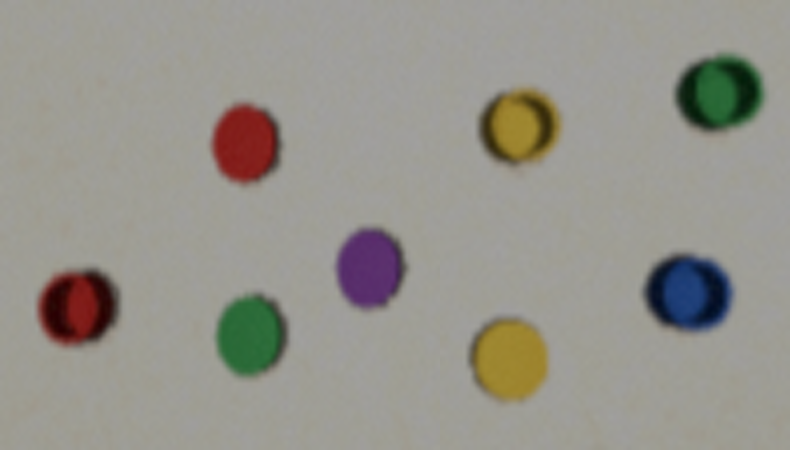

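The crop confirms red, green and yellow lids, with purple as the look-alike. The four pots are open, and blue has no lid, so blue stays off. I'll turn to the press yaw (about -1.5°), travel to the handle and open.

```bash
cat >> h.py <<'E'
def to(x,y,z,yaw=-1.5):
    s=robot.sense(); p=s['ee_pos']; a=np.radians(s['ee_rot'][2]); d=np.array([x,y,z])-p
    print('t',round(s['time_s'],1),'at',p.round(4),'yaw',round(s['ee_rot'][2],2),'->tool',np.round([np.cos(a)*d[0]+np.sin(a)*d[1],np.sin(a)*d[0]-np.cos(a)*d[1],-d[2]],4),'op',round(s['opening'],3),'F',s['ft_force'].round(1),'g',s['grasp_force'])
E
```

Emit:
send_rows --moves '[{"xyz":[0,0,0],"yaw":6.2},{"xyz":[0,0,0],"yaw":6.2},{"xyz":[0,0,0],"yaw":6.2},{"xyz":[0.0235,-0.041,0],"yaw":0},{"xyz":[0.0235,-0.041,0],"yaw":0},{"xyz":[0.0235,-0.041,0],"yaw":0},{"xyz":[0.0235,-0.041,0],"yaw":0},{"xyz":[0.0235,-0.041,0],"yaw":0}]' --fingers 0.07

```text
time_s: 0.9
ee_pos: [0.3069, -0.3939, 0.2311]
ee_rot: [-180.0, 0.0, -1.6]
ft_force: [2.0, -0.7, -0.8]
opening: 0.82
grasp_force: 0.0
```

Emit:
send_rows --moves '[{"xyz":[0.0235,-0.041,0],"yaw":0},{"xyz":[0.0235,-0.041,0],"yaw":0},{"xyz":[0.0235,-0.041,0],"yaw":0},{"xyz":[0.0235,-0.041,0],"yaw":0},{"xyz":[0.0235,-0.041,0],"yaw":0},{"xyz":[0.0235,-0.041,0],"yaw":0},{"xyz":[0.0235,-0.041,0],"yaw":0},{"xyz":[0.0235,-0.041,0],"yaw":0}]'

```text
time_s: 1.7
ee_pos: [0.5037, -0.0709, 0.2312]
ee_rot: [180.0, 0.0, -1.5]
ft_force: [0.5, -1.2, 0.3]
opening: 0.821
grasp_force: 0.0
```

```bash
python3 -c "
from h import *
to(.5306,-.0318,.06)
save('wrist','w0.png')"
```

```text
t 1.7 at [ 0.5037 -0.0709  0.2312] yaw -1.53 ->tool [ 0.0258 -0.0399  0.1712] op 0.821 F [ 0.5 -1.2  0.3] g 0.0
```

View pics/w0.png

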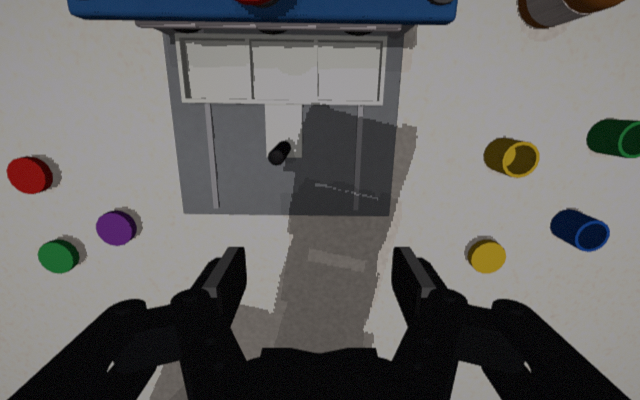

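The wrist view shows the tray at rows 35-103, the handle top near (276,158), and lids and pots on both sides.

```bash
python3 - <<'E'
from h import *
im=cv2.imread('pics/w0.png')[:,:,::-1].copy(); m=camera_model('wrist')
print('handle',ray(m,276,159,.09).round(4))
for n,u,v,z in[('baseBL',183,213,.008),('baseBR',391,215,.008),('tray BL',182,103,.028),('tray BR',383,103,.028),('trayFL',177,37,.028),('trayFR',385,37,.028)]: print(n,ray(m,u,v,z).round(4))
for c in HUE:
    for b in blobs(im,c,amin=200):
        print(c,np.round(b,1),'z22',ray(m,b[0],b[1],.022)[:2].round(4),'z42',ray(m,b[0],b[1],.042)[:2].round(4))
to(.5306,-.0318,.06)
E
```

```text
handle [ 0.5327 -0.0286  0.09  ]
baseBL [0.455 0.102 0.008]
baseBR [ 0.446  -0.1548  0.008 ]
tray BL [0.5843 0.0754 0.028 ]
tray BR [ 0.579  -0.1364  0.028 ]
trayFL [0.6471 0.071  0.028 ]
trayFR [ 0.642  -0.1363  0.028 ]
red [  29.7  173.9   23.4 1310. ] z22 [0.5114 0.2637] z42 [0.5152 0.2448]
yellow [ 511.1  156.    27.3 1665. ] z22 [ 0.5183 -0.2836] z42 [ 0.5218 -0.2714]
yellow [486.4 255.5  18.7 984. ] z22 [ 0.3949 -0.2718] z42 [ 0.4054 -0.2602]
green [631.  138.5  19.2 283. ] z22 [ 0.5345 -0.4133] z42 [ 0.5371 -0.3937]
green [ 56.  257.5  18.6 851. ] z22 [0.4054 0.2617] z42 [0.4153 0.2429]
blue [2.620e+02 2.500e+00 1.940e+02 7.029e+03] z22 [ 0.6769 -0.0151] z42 [ 0.6714 -0.0182]
blue [ 579.8  228.8   29.4 1613. ] z22 [ 0.4279 -0.3797] z42 [ 0.4365 -0.362 ]
purple [114.8 228.2  18.9 932. ] z22 [0.4424 0.1805] z42 [0.4502 0.1663]
t 1.8 at [ 0.5063 -0.0665  0.2312] yaw -1.4 ->tool [ 0.0235 -0.0353  0.1712] op 0.821 F [-1.6  3.5 -1.5] g 0.0
```

Emit:
send_rows --moves '[{"xyz":[0.0235,-0.035,0],"yaw":0},{"xyz":[0,0,0.035],"yaw":0},{"xyz":[0,0,0.035],"yaw":0},{"xyz":[0,0,0.035],"yaw":0},{"xyz":[0,0,0.035],"yaw":0},{"xyz":[0,0,0.035],"yaw":0},{"xyz":[0,0,0],"yaw":0}]'

```text
time_s: 2.45
ee_pos: [0.5256, -0.0383, 0.0528]
ee_rot: [-179.9, 0.4, -1.5]
ft_force: [-0.6, 0.3, 0.6]
opening: 0.819
grasp_force: 0.0
```

Emit:
send_rows --moves '[{"xyz":[0,0,0]},{"xyz":[0,0,0]},{"xyz":[0,0,0]},{"xyz":[0,0,0]},{"xyz":[0,0,0]},{"xyz":[0,0,0]},{"xyz":[0,0,0]},{"xyz":[0,0,0]}]' --fingers 0.0

```text
invalid input
```

Emit:
send_rows --moves '[{"xyz":[0.005,-0.006,0],"yaw":0},{"xyz":[0,0,0],"yaw":0}]'

```text
time_s: 2.65
ee_pos: [0.5341, -0.0323, 0.0579]
ee_rot: [180.0, -0.2, -1.5]
ft_force: [0.3, 0.2, 0.9]
opening: 0.819
grasp_force: 0.0
```

Emit:
send_rows --moves '[{"xyz":[0,0,0],"yaw":0},{"xyz":[0,0,0],"yaw":0},{"xyz":[0,0,0],"yaw":0},{"xyz":[0,0,0],"yaw":0},{"xyz":[0,0,0],"yaw":0},{"xyz":[0,0,0],"yaw":0}]' --fingers 0.0

```text
time_s: 3.25
ee_pos: [0.5328, -0.0325, 0.0569]
ee_rot: [-180.0, -0.0, -1.6]
ft_force: [-1.2, 3.1, 7.4]
opening: 0.169
grasp_force: 58.3
```

Emit:
send_rows --moves '[{"xyz":[-0.015,0,0],"yaw":0},{"xyz":[-0.015,0,0],"yaw":0},{"xyz":[-0.015,0,0],"yaw":0},{"xyz":[-0.015,0,0],"yaw":0},{"xyz":[-0.01,0,0],"yaw":0},{"xyz":[0,0,0],"yaw":0}]'

```text
time_s: 3.85
ee_pos: [0.4615, -0.0298, 0.0569]
ee_rot: [-179.9, 0.0, -1.6]
ft_force: [-1.1, 15.0, 8.0]
opening: 0.17
grasp_force: 59.6
```

Emit:
send_rows --moves '[{"xyz":[-0.005,0,0],"yaw":0},{"xyz":[-0.005,0,0],"yaw":0},{"xyz":[-0.003,0,0],"yaw":0},{"xyz":[-0.003,0,0],"yaw":0},{"xyz":[0,0,0],"yaw":0}]'

```text
time_s: 4.35
ee_pos: [0.4469, -0.0292, 0.0569]
ee_rot: [-180.0, -0.1, -1.6]
ft_force: [3.2, 18.5, 8.1]
opening: 0.17
grasp_force: 59.4
```

Emit:
send_rows --moves '[{"xyz":[-0.003,0,0],"yaw":0},{"xyz":[-0.003,0,0],"yaw":0},{"xyz":[0,0,0],"yaw":0}]'

```text
time_s: 4.65
ee_pos: [0.447, -0.0294, 0.0571]
ee_rot: [180.0, -0.8, -1.6]
ft_force: [32.5, 30.9, -13.8]
opening: 0.166
grasp_force: 59.0
```

Emit:
send_rows --moves '[{"xyz":[0.005,0,0],"yaw":0},{"xyz":[0,0,0],"yaw":0},{"xyz":[0,0,0],"yaw":0},{"xyz":[0,0,-0.03],"yaw":0},{"xyz":[0,0,-0.045],"yaw":0},{"xyz":[0,0,-0.045],"yaw":0},{"xyz":[0,0,-0.04],"yaw":0},{"xyz":[0,0,0],"yaw":0}]' --fingers 0.06

```text
time_s: 5.45
ee_pos: [0.4469, -0.0308, 0.2207]
ee_rot: [179.9, -0.4, -1.6]
ft_force: [1.3, 0.1, -0.6]
opening: 0.696
grasp_force: 0.0
```

Emit:
send_rows --moves '[{"xyz":[0,0,0],"yaw":0},{"xyz":[0,0,0],"yaw":0}]'

```text
time_s: 5.65
ee_pos: [0.445, -0.0303, 0.2153]
ee_rot: [-180.0, 0.1, -1.6]
ft_force: [0.5, -0.2, -0.8]
opening: 0.705
grasp_force: 0.0
```

```bash
python3 - <<'E'
from h import *
to(.515,-.285,.15)
im,m=save('wrist','w1.png'); 
t,mt=save('top','t1.png')
for n,i,mm in(('w',im,m),('t',t,mt)):
  for c in HUE:
    for b in blobs(i,c,amin=25):
        if n=='w' and b[3]<300 or n=='t' and not(170<b[1]<300 and 130<b[0]<500): continue
        print(n,c,np.round(b,1),'z22',ray(mm,b[0],b[1],.022)[:2].round(4),'z42',ray(mm,b[0],b[1],.042)[:2].round(4))
E
```

```text
t 5.7 at [ 0.445  -0.0303  0.2153] yaw -1.55 ->tool [0.0769 0.2527 0.0653] op 0.705 F [ 0.5 -0.2 -0.8] g 0.0
w red [  37.5  122.5   26.2 1621. ] z22 [0.5074 0.2601] z42 [0.5081 0.2426]
w yellow [ 569.5   99.5   34.8 2327. ] z22 [ 0.5151 -0.2889] z42 [ 0.5153 -0.2736]
w yellow [ 535.5  215.5   21.8 1238. ] z22 [ 0.3896 -0.276 ] z42 [ 0.3973 -0.2615]
w green [  66.   217.5   20.5 1039. ] z22 [0.402 0.258] z42 [0.409  0.2406]
w blue [625.  186.   21.2 659. ] z22 [ 0.4216 -0.369 ] z42 [ 0.4274 -0.3489]
w purple [ 130.9  183.2   20.8 1143. ] z22 [0.44   0.1761] z42 [0.4447 0.1637]
t red [215.8 223.2   7.9 189. ] z22 [0.508 0.264] z42 [0.507  0.2595]
t red [173.5 256.    9.  206. ] z22 [0.4188 0.3771] z42 [0.4193 0.3707]
t yellow [417.  220.    8.1 183. ] z22 [ 0.5158 -0.2883] z42 [ 0.5147 -0.2837]
t yellow [414.5 266.5   7.9 198. ] z22 [ 0.3896 -0.2781] z42 [ 0.3906 -0.2737]
t green [460.2 213.2   7.9 141. ] z22 [ 0.5344 -0.4075] z42 [ 0.533 -0.401]
t green [217.2 261.8   7.5 173. ] z22 [0.4031 0.2579] z42 [0.4039 0.2534]
t blue [453.1 253.5   8.3 186. ] z22 [ 0.4244 -0.3842] z42 [ 0.4248 -0.378 ]
t purple [247.  248.3   7.4 167. ] z22 [0.4394 0.1773] z42 [0.4396 0.1742]
```

View pics/w1.png

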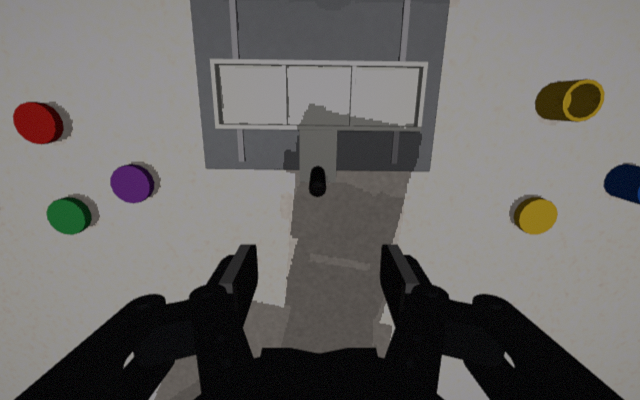

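```bash
cat >> h.py <<'E'
def corners(m,px,z=.028):
    q=np.array([ray(m,u,v,z)[:2] for u,v in px]); c=q.mean(0); r=(q[1]+q[3]-q[0]-q[2]); r=-r/np.linalg.norm(r)
    print('tray',c.round(4),'yaw',round(np.degrees(np.arctan2(-r[0],r[1])),2))
    for i,k in enumerate((1,0,-1)): print('place',i,(c+.07*k*r).round(4))
E
python3 - <<'E'
from h import *
m=camera_model('wrist'); corners(m,[(211,60),(428,63),(215,128),(425,130)])
print('handle',ray(m,317.5,189,.012)[:2],ray(m,317.5,175,.09)[:2])
to(.515,-.286,.16)
E
```

```text
tray [ 0.5252 -0.0342] yaw -2.2
place 0 [0.5279 0.0357]
place 1 [ 0.5252 -0.0342]
place 2 [ 0.5225 -0.1042]
handle [ 0.425063   -0.02892037] [ 0.45894581 -0.03008277]
t 5.8 at [ 0.4451 -0.0303  0.2151] yaw -1.55 ->tool [0.0767 0.2537 0.0551] op 0.704 F [-0.2  0.1 -0.3] g 0.0
```

Emit:
send_rows --moves '[{"xyz":[0.0128,0.0423,0],"yaw":0},{"xyz":[0.0128,0.0423,0],"yaw":0},{"xyz":[0.0128,0.0423,0.02],"yaw":0},{"xyz":[0.0128,0.0423,0.02],"yaw":0},{"xyz":[0.0128,0.0423,0.02],"yaw":0},{"xyz":[0.0128,0.0423,0.02],"yaw":0},{"xyz":[0,0,0.02],"yaw":0},{"xyz":[0,0,0],"yaw":0}]' --fingers 0.065

```text
time_s: 6.55
ee_pos: [0.5141, -0.2861, 0.1124]
ee_rot: [-179.8, 0.3, -1.6]
ft_force: [0.6, 0.6, 0.3]
opening: 0.759
grasp_force: 0.0
```

Emit:
send_rows --moves '[{"xyz":[0,0,0],"yaw":0},{"xyz":[0,0,0],"yaw":0}]'

```text
time_s: 6.75
ee_pos: [0.5159, -0.2855, 0.1171]
ee_rot: [180.0, -0.0, -1.5]
ft_force: [-0.3, 0.1, 0.3]
opening: 0.76
grasp_force: 0.0
```

```bash
python3 - <<'E'
from h import *
to(.515,-.286,.014)
im,m=save('wrist','w2.png')
for b in blobs(im,'yellow',amin=200): print(np.round(b,1),ray(m,b[0],b[1],.032)[:2].round(4))
E
```

```text
t 6.8 at [ 0.5159 -0.2855  0.1171] yaw -1.49 ->tool [-0.0009  0.0005  0.1031] op 0.76 F [-0.3  0.1  0.3] g 0.0
[ 320.5  204.    30.5 2558. ] [ 0.5163 -0.2873]
[ 315.6  331.1   24.  1705. ] [ 0.4007 -0.2802]
```

View pics/w2.png

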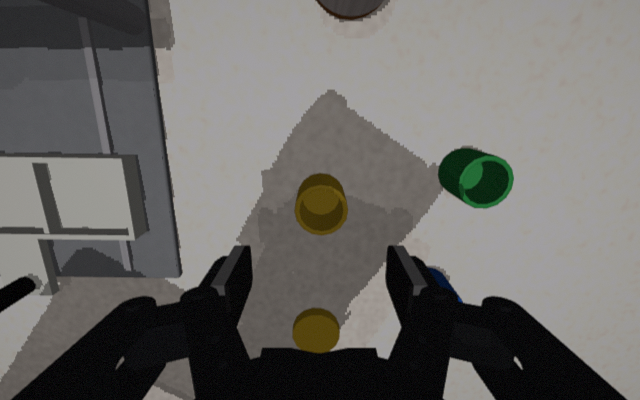

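Emit:
send_rows --moves '[{"xyz":[0,0.001,0.034],"yaw":0},{"xyz":[0,0,0.034],"yaw":0},{"xyz":[0,0,0.025],"yaw":0},{"xyz":[0,0,0.01],"yaw":0},{"xyz":[0,0,0],"yaw":0},{"xyz":[0,0,0],"yaw":0}]'

```text
time_s: 7.4
ee_pos: [0.5163, -0.2873, 0.0146]
ee_rot: [179.9, -0.1, -1.5]
ft_force: [0.1, 0.6, -0.3]
opening: 0.761
grasp_force: 0.0
```

Emit:
send_rows --moves '[{"xyz":[0,0,0],"yaw":0},{"xyz":[0,0,0],"yaw":0},{"xyz":[0,0,0],"yaw":0},{"xyz":[0,0,0],"yaw":0},{"xyz":[0,0,0],"yaw":0}]' --fingers 0.03

```text
time_s: 7.9
ee_pos: [0.5162, -0.2874, 0.015]
ee_rot: [179.9, -0.1, -1.5]
ft_force: [-1.7, 1.5, 8.7]
opening: 0.456
grasp_force: 59.7
```

Emit:
send_rows --moves '[{"xyz":[0,0,-0.02],"yaw":0},{"xyz":[0,0,-0.03],"yaw":0},{"xyz":[0,0,-0.03],"yaw":0},{"xyz":[0,0,0],"yaw":0},{"xyz":[0,0,0],"yaw":0}]'

```text
time_s: 8.4
ee_pos: [0.5158, -0.2872, 0.0943]
ee_rot: [179.9, -0.1, -1.5]
ft_force: [-0.2, 0.5, -0.9]
opening: 0.451
grasp_force: 60.4
```

```bash
python3 - <<'E'
from h import *
to(.5225,-.104,.030)
im,m=save('wrist','w3.png')
for b in blobs(im,'yellow',amin=200): print(np.round(b,1))
E
```

```text
t 8.4 at [ 0.5158 -0.2872  0.0943] yaw -1.54 ->tool [ 0.0018 -0.1833  0.0643] op 0.451 F [-0.2  0.5 -0.9] g 60.44114414602518
[ 317.5  283.5   69.5 9255. ]
```

View pics/w3.png

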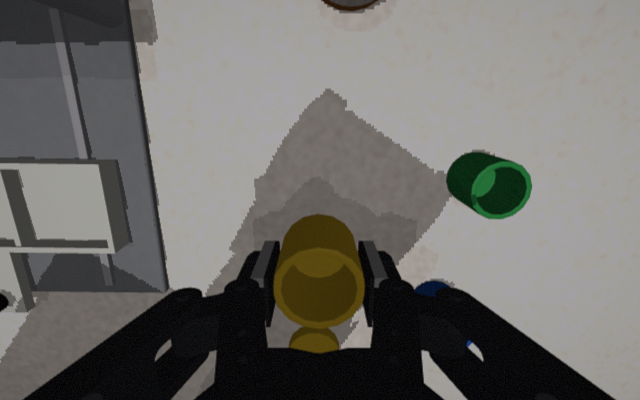

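Emit:
send_rows --moves '[{"xyz":[0,-0.035,0],"yaw":0},{"xyz":[0,-0.045,0],"yaw":0},{"xyz":[0,-0.045,0],"yaw":0},{"xyz":[0.002,-0.04,0],"yaw":0},{"xyz":[0,-0.018,0],"yaw":0},{"xyz":[0,0,0],"yaw":0},{"xyz":[0,0,0],"yaw":0},{"xyz":[0,0,0.02],"yaw":0}]'

```text
time_s: 9.25
ee_pos: [0.5236, -0.1055, 0.0743]
ee_rot: [179.9, -0.2, -1.6]
ft_force: [0.7, -0.1, -0.2]
opening: 0.451
grasp_force: 60.5
```

Emit:
send_rows --moves '[{"xyz":[0,0,0.02],"yaw":0},{"xyz":[0,0,0.015],"yaw":0},{"xyz":[0,0,0.006],"yaw":0},{"xyz":[0,0,0],"yaw":0},{"xyz":[0,0,0.002],"yaw":0},{"xyz":[0,0,0],"yaw":0}]'

```text
time_s: 9.85
ee_pos: [0.5228, -0.1046, 0.0307]
ee_rot: [180.0, -0.0, -1.6]
ft_force: [-0.4, -0.1, 1.2]
opening: 0.449
grasp_force: 60.5
```

Emit:
send_rows --moves '[{"xyz":[0,0,0],"yaw":0},{"xyz":[0,0,0],"yaw":0},{"xyz":[0,0,0],"yaw":0},{"xyz":[0,0,-0.02],"yaw":0},{"xyz":[0,0,-0.04],"yaw":0},{"xyz":[0,0,-0.04],"yaw":0},{"xyz":[0,0,-0.02],"yaw":0},{"xyz":[0,0,0],"yaw":0}]' --fingers 0.062

```text
time_s: 10.65
ee_pos: [0.5236, -0.1045, 0.1532]
ee_rot: [179.9, -0.3, -1.5]
ft_force: [-0.1, -0.6, -0.2]
opening: 0.723
grasp_force: 0.0
```

Emit:
send_rows --moves '[{"xyz":[-0.0257,0.0351,0],"yaw":0},{"xyz":[-0.0257,0.0351,0],"yaw":0},{"xyz":[-0.0257,0.0351,0],"yaw":0},{"xyz":[-0.0257,0.0351,0],"yaw":0},{"xyz":[-0.0257,0.0351,0],"yaw":0},{"xyz":[0,0,0],"yaw":0},{"xyz":[0,0,0],"yaw":0},{"xyz":[0,0,0],"yaw":0}]'

```text
time_s: 11.45
ee_pos: [0.3896, -0.2755, 0.1498]
ee_rot: [-180.0, 0.0, -1.5]
ft_force: [1.1, 0.7, -0.0]
opening: 0.726
grasp_force: 0.0
```

```bash
cat >> h.py <<'E'
def look(z=.032,f='tmp.png',only=None,amin=25):
    t,mt=save('top','t_'+f); w,mw=save('wrist','w_'+f)
    for n,i,mm in(('w',w,mw),('t',t,mt)):
      for c in only or HUE:
        for b in blobs(i,c,amin=25):
          if n=='w' and b[3]<300 or n=='t' and not(170<b[1]<300 and 130<b[0]<500): continue
          print(n,c,np.round(b[:3],1),'z22',ray(mm,b[0],b[1],.022)[:2].round(4),'z32',ray(mm,b[0],b[1],.032)[:2].round(4),'z54',ray(mm,b[0],b[1],.054)[:2].round(4))
E
python3 -c "
from h import *
to(.3896,-.277,.004)
look()"
```

```text
t 11.4 at [ 0.3896 -0.2755  0.1498] yaw -1.51 ->tool [0.     0.0015 0.1458] op 0.726 F [ 1.1  0.7 -0. ] g 0.0
w yellow [78.  26.  51.1] z22 [ 0.5254 -0.0936] z32 [ 0.5231 -0.1004] z54 [ 0.5181 -0.1154]
w yellow [323.  190.4  24.2] z22 [ 0.389  -0.2796] z32 [ 0.3918 -0.2796] z54 [ 0.3979 -0.2794]
w green [498.    2.   27.1] z22 [ 0.5334 -0.4152] z32 [ 0.5308 -0.4101] z54 [ 0.5251 -0.3989]
w blue [445.  149.   31.3] z22 [ 0.4232 -0.3852] z32 [ 0.4247 -0.3812] z54 [ 0.428  -0.3724]
w blue [615.6 373.5  34.6] z22 [ 0.1752 -0.5918] z32 [ 0.1859 -0.5802] z54 [ 0.2094 -0.5545]
t red [215.8 223.2   7.9] z22 [0.508 0.264] z32 [0.5075 0.2618] z54 [0.5064 0.2567]
t red [173.5 255.5   8.9] z22 [0.4202 0.3772] z32 [0.4204 0.374 ] z54 [0.4209 0.3669]
t yellow [350.7 217.3   7.3] z22 [ 0.5234 -0.1062] z32 [ 0.5228 -0.1054] z54 [ 0.5214 -0.1037]
t yellow [414.  262.5   6.2] z22 [ 0.4003 -0.277 ] z32 [ 0.4007 -0.2748] z54 [ 0.4016 -0.27  ]
t green [460.2 213.2   7.9] z22 [ 0.5344 -0.4076] z32 [ 0.5337 -0.4043] z54 [ 0.5322 -0.3971]
t green [217.2 261.8   7.5] z22 [0.4031 0.2579] z32 [0.4035 0.2557] z54 [0.4044 0.2508]
t purple [247.  248.3   7.4] z22 [0.4394 0.1773] z32 [0.4395 0.1758] z54 [0.4396 0.1724]
```

Emit:
send_rows --moves '[{"xyz":[0,0.003,0.04],"yaw":0},{"xyz":[0,0,0.04],"yaw":0},{"xyz":[0,0,0.04],"yaw":0},{"xyz":[0,0,0.019],"yaw":0},{"xyz":[0,0,0.006],"yaw":0},{"xyz":[0,0,0],"yaw":0},{"xyz":[0,0,0],"yaw":0}]'

```text
time_s: 12.25
ee_pos: [0.3899, -0.2792, 0.0062]
ee_rot: [179.9, -0.1, -1.5]
ft_force: [0.6, -0.4, -0.0]
opening: 0.726
grasp_force: 0.0
```

Emit:
send_rows --moves '[{"xyz":[0,0,0],"yaw":0},{"xyz":[0,0,0],"yaw":0},{"xyz":[0,0,0],"yaw":0},{"xyz":[0,0,0],"yaw":0},{"xyz":[0,0,0],"yaw":0}]' --fingers 0.035

```text
time_s: 12.75
ee_pos: [0.3898, -0.2796, 0.0068]
ee_rot: [179.9, -0.1, -1.5]
ft_force: [-0.8, 2.0, 11.8]
opening: 0.488
grasp_force: 59.1
```

Emit:
send_rows --moves '[{"xyz":[0,0,-0.02],"yaw":0},{"xyz":[0,0,-0.04],"yaw":0},{"xyz":[0,0,-0.04],"yaw":0},{"xyz":[0,0,-0.03],"yaw":0},{"xyz":[0,0,0],"yaw":0},{"xyz":[0,0,0],"yaw":0}]'

```text
time_s: 13.35
ee_pos: [0.3894, -0.2793, 0.1363]
ee_rot: [179.9, -0.1, -1.5]
ft_force: [0.3, 0.3, -0.5]
opening: 0.487
grasp_force: 60.9
```

```bash
python3 -c "
from h import *
to(.5228,-.1046,.13)
im,m=save('wrist','w4.png')
for b in blobs(im,'yellow',amin=200): print(np.round(b,1))
"
```

```text
t 13.3 at [ 0.3894 -0.2793  0.1363] yaw -1.53 ->tool [ 0.1287 -0.1782  0.0063] op 0.487 F [ 0.3  0.3 -0.5] g 60.88432788848877
[  55.5   25.5   55.7 4822. ]
[ 318.5  270.8   47.  6620. ]
```

View pics/w4.png

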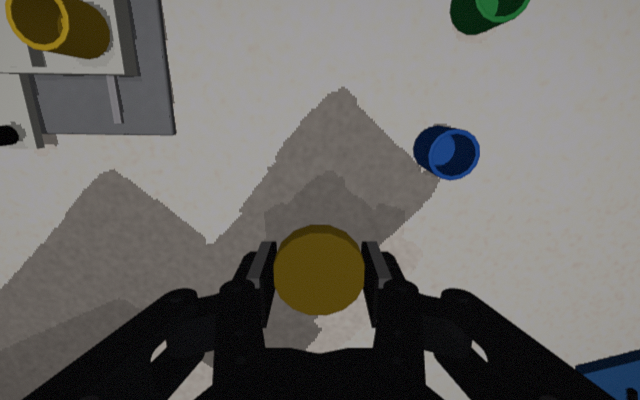

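```bash
python3 -c "
from h import *
m=camera_model('wrist'); s=robot.sense(); print(s['ee_pos'])
print('lid',(ray(m,318.5,273,s['ee_pos'][2]+.0155)-s['ee_pos']).round(4))
print('pot-like',(ray(m,319.5,286,s['ee_pos'][2]+.027)-s['ee_pos']).round(4), 'placed rim',ray(m,36,18,.056).round(4))
"
```

```text
[ 0.38913341 -0.27906313  0.13538252]
lid [-0.0001 -0.0001  0.0155]
pot-like [ 0.0005 -0.0006  0.027 ] placed rim [ 0.519  -0.1054  0.056 ]
```

Emit:
send_rows --moves '[{"xyz":[0.0258,-0.0355,0],"yaw":0},{"xyz":[0.0258,-0.0355,0],"yaw":0},{"xyz":[0.0258,-0.0355,0],"yaw":0},{"xyz":[0.0258,-0.0355,0],"yaw":0},{"xyz":[0.0258,-0.0355,0],"yaw":0},{"xyz":[0,0,0],"yaw":0},{"xyz":[0,0,0],"yaw":0},{"xyz":[0,0,0.04],"yaw":0}]'

```text
time_s: 14.2
ee_pos: [0.5245, -0.1063, 0.0974]
ee_rot: [179.9, -0.3, -1.5]
ft_force: [0.6, -0.3, -1.7]
opening: 0.483
grasp_force: 61.0
```

Emit:
send_rows --moves '[{"xyz":[0,0,0.02],"yaw":0},{"xyz":[0,0,0],"yaw":0},{"xyz":[0,0,0],"yaw":0}]'

```text
time_s: 14.5
ee_pos: [0.5226, -0.1061, 0.0752]
ee_rot: [-180.0, 0.1, -1.6]
ft_force: [-0.3, 0.4, -0.7]
opening: 0.491
grasp_force: 61.0
```

```bash
python3 -c "
from h import *
to(.5228,-.1046,.053)"
```

```text
t 14.5 at [ 0.5226 -0.1061  0.0752] yaw -1.61 ->tool [ 0.0002 -0.0015  0.0222] op 0.491 F [-0.3  0.4 -0.7] g 60.959941148757935
```

Emit:
send_rows --moves '[{"xyz":[0,-0.0012,0.008],"yaw":0},{"xyz":[0,0,0.007],"yaw":0},{"xyz":[0,0,0.005],"yaw":0},{"xyz":[0,0,0.003],"yaw":0},{"xyz":[0,0,0],"yaw":0},{"xyz":[0,0,0],"yaw":0}]'

```text
time_s: 15.1
ee_pos: [0.5238, -0.1041, 0.0529]
ee_rot: [180.0, -0.1, -1.5]
ft_force: [0.5, 1.5, 6.2]
opening: 0.485
grasp_force: 61.9
```

Emit:
send_rows --moves '[{"xyz":[0,0,0],"yaw":0},{"xyz":[0,0,0],"yaw":0},{"xyz":[0,0,0],"yaw":0},{"xyz":[0,0,-0.02],"yaw":0},{"xyz":[0,0,-0.035],"yaw":0},{"xyz":[0,0,-0.035],"yaw":0},{"xyz":[0,0,0],"yaw":0}]' --fingers 0.062

```text
time_s: 15.8
ee_pos: [0.5246, -0.1045, 0.146]
ee_rot: [179.9, -0.4, -1.5]
ft_force: [-0.8, 0.9, 0.3]
opening: 0.726
grasp_force: 0.0
```

Emit:
send_rows --moves '[{"xyz":[0.0025,0.043,0],"yaw":0},{"xyz":[0.0025,0.043,0],"yaw":0},{"xyz":[0.0025,0.043,0],"yaw":0},{"xyz":[0.0025,0.043,0],"yaw":0},{"xyz":[0.0025,0.043,0],"yaw":0},{"xyz":[0.0025,0.043,0],"yaw":0},{"xyz":[0.0025,0.043,0],"yaw":0},{"xyz":[0,0,0],"yaw":0}]'

```text
time_s: 16.6
ee_pos: [0.5317, -0.41, 0.141]
ee_rot: [180.0, -0.0, -1.8]
ft_force: [-0.7, 0.4, -0.4]
opening: 0.722
grasp_force: 0.0
```

Emit:
send_rows --moves '[{"xyz":[0,0,0],"yaw":0},{"xyz":[0,0,0],"yaw":0}]'

```text
time_s: 16.8
ee_pos: [0.5323, -0.4043, 0.1417]
ee_rot: [-179.9, 0.1, -1.5]
ft_force: [0.1, 0.2, -0.5]
opening: 0.724
grasp_force: 0.0
```

```bash
python3 -c "
from h import *
to(.534,-.405,.014)
look(f='3.png',only=['green','yellow','blue','red'])"
```

```text
t 16.8 at [ 0.5323 -0.4043  0.1417] yaw -1.51 ->tool [0.0017 0.0006 0.1277] op 0.724 F [ 0.1  0.2 -0.5] g 0.0
w green [320.7 197.1  23.8] z22 [ 0.528  -0.4062] z32 [ 0.5309 -0.4062] z54 [ 0.5375 -0.4062]
w blue [298.6 301.6  29.4] z22 [ 0.4227 -0.3822] z32 [ 0.4297 -0.3831] z54 [ 0.4452 -0.3851]
t green [458.9 213.7   7.4] z22 [ 0.5329 -0.404 ] z32 [ 0.5322 -0.4008] z54 [ 0.5307 -0.3936]
t green [217.2 261.8   7.5] z22 [0.4031 0.2579] z32 [0.4035 0.2557] z54 [0.4044 0.2508]
t yellow [351.  216.5   7.8] z22 [ 0.5257 -0.1072] z32 [ 0.5251 -0.1064] z54 [ 0.5237 -0.1046]
t blue [451.5 252.5   7.1] z22 [ 0.4271 -0.3799] z32 [ 0.4273 -0.3768] z54 [ 0.4277 -0.3701]
t red [215.8 223.1   7.8] z22 [0.5082 0.2641] z32 [0.5077 0.2618] z54 [0.5067 0.2568]
t red [173.5 255.5   8.9] z22 [0.4202 0.3772] z32 [0.4204 0.374 ] z54 [0.4209 0.3669]
```

```bash
python3 -c "
from h import *
m=camera_model('wrist'); im=cv2.imread('pics/w_3.png')[:,:,::-1].copy()
for v in(10,20,30):
  for b in blobs(im,'green',smin=80,vmin=v,amin=300): print(np.round(b,1),ray(m,b[0],b[1],.022).round(4),ray(m,b[0],b[1],.032).round(4))
h=cv2.cvtColor(im,cv2.COLOR_RGB2HSV)
print(h[160:240:6,320].tolist())
"
```

```text
[ 320.   193.1   27.4 2061. ] [ 0.5317 -0.4057  0.022 ] [ 0.5346 -0.4057  0.032 ]
[ 320.   193.1   27.4 2061. ] [ 0.5317 -0.4057  0.022 ] [ 0.5346 -0.4057  0.032 ]
[ 320.   193.1   27.4 1976. ] [ 0.5317 -0.4057  0.022 ] [ 0.5346 -0.4057  0.032 ]
[[13, 23, 102], [62, 101, 43], [63, 168, 35], [68, 189, 50], [67, 212, 47], [67, 179, 50], [67, 179, 50], [68, 168, 53], [66, 231, 32], [64, 191, 32], [63, 138, 48], [17, 26, 87], [13, 25, 90], [15, 24, 86]]
```

Green pot is at about (0.534,-0.406). Grasp it and carry it to place_1.

Emit:
send_rows --moves '[{"xyz":[0.0015,0.001,0.04],"yaw":0},{"xyz":[0,0,0.04],"yaw":0},{"xyz":[0,0,0.03],"yaw":0},{"xyz":[0,0,0.017],"yaw":0},{"xyz":[0,0,0],"yaw":0},{"xyz":[0,0,0],"yaw":0}]'

```text
time_s: 17.5
ee_pos: [0.5346, -0.4065, 0.0164]
ee_rot: [180.0, -0.0, -1.5]
ft_force: [0.4, -0.9, -0.2]
opening: 0.728
grasp_force: 0.0
```

Emit:
send_rows --moves '[{"xyz":[0,0,0],"yaw":0},{"xyz":[0,0,0],"yaw":0},{"xyz":[0,0,0],"yaw":0},{"xyz":[0,0,0],"yaw":0},{"xyz":[0,0,0],"yaw":0}]' --fingers 0.03

```text
time_s: 18.0
ee_pos: [0.5346, -0.4069, 0.0175]
ee_rot: [179.9, -0.1, -1.5]
ft_force: [-0.8, 1.1, 7.3]
opening: 0.447
grasp_force: 59.9
```

Emit:
send_rows --moves '[{"xyz":[0,0,-0.02],"yaw":0},{"xyz":[0,0,-0.04],"yaw":0},{"xyz":[0,0,-0.04],"yaw":0},{"xyz":[0,0,-0.03],"yaw":0},{"xyz":[0,0,0],"yaw":0},{"xyz":[0,0,0],"yaw":0}]'

```text
time_s: 18.6
ee_pos: [0.534, -0.4065, 0.1466]
ee_rot: [179.9, -0.1, -1.5]
ft_force: [0.1, -0.1, -0.2]
opening: 0.452
grasp_force: 60.4
```

```bash
python3 -c "
from h import *
to(.5252,-.0342,.030)
im,m=save('wrist','w5.png');p=robot.sense()['ee_pos']
for b in blobs(im,'green',smin=80,vmin=20,amin=200): print(np.round(b,1),(ray(m,b[0],b[1],p[2]+.017)-p).round(4))
"
```

```text
t 18.6 at [ 0.534  -0.4065  0.1466] yaw -1.54 ->tool [-0.0188 -0.3719  0.1166] op 0.452 F [ 0.1 -0.1 -0.2] g 60.41367843747139
[ 318.   269.    55.7 7847. ] [ 0.0024 -0.0002  0.017 ]
```

Emit:
send_rows --moves '[{"xyz":[-0.0024,-0.0465,0],"yaw":0},{"xyz":[-0.0024,-0.0465,0],"yaw":0},{"xyz":[-0.0024,-0.0465,0],"yaw":0},{"xyz":[-0.0024,-0.0465,0],"yaw":0},{"xyz":[-0.0024,-0.0465,0],"yaw":0},{"xyz":[-0.0024,-0.0465,0],"yaw":0},{"xyz":[-0.0024,-0.0465,0],"yaw":0},{"xyz":[-0.0024,-0.0465,0],"yaw":0}]'

```text
time_s: 19.45
ee_pos: [0.5239, -0.0322, 0.1443]
ee_rot: [-180.0, 0.1, -1.6]
ft_force: [0.6, 0.3, -0.1]
opening: 0.455
grasp_force: 60.5
```

Emit:
send_rows --moves '[{"xyz":[0,0,0],"yaw":0},{"xyz":[0,0,0],"yaw":0},{"xyz":[0,0,0],"yaw":0}]'

```text
time_s: 19.75
ee_pos: [0.5247, -0.0348, 0.1447]
ee_rot: [180.0, 0.1, -1.6]
ft_force: [-0.5, -1.0, -0.9]
opening: 0.452
grasp_force: 60.6
```

```bash
python3 -c "
from h import *
to(.5252,-.0342,.033)"
```

```text
t 19.8 at [ 0.5247 -0.0348  0.1447] yaw -1.56 ->tool [ 0.0005 -0.0006  0.1117] op 0.452 F [-0.5 -1.  -0.9] g 60.55543430149555
```

Emit:
send_rows --moves '[{"xyz":[0,0,0.035],"yaw":0},{"xyz":[0,0,0.035],"yaw":0},{"xyz":[0,0,0.025],"yaw":0},{"xyz":[0,0,0.012],"yaw":0},{"xyz":[0,0,0.004],"yaw":0},{"xyz":[0,0,0.001],"yaw":0},{"xyz":[0,0,0],"yaw":0}]'

```text
time_s: 20.45
ee_pos: [0.5252, -0.0344, 0.0341]
ee_rot: [180.0, -0.1, -1.6]
ft_force: [-0.1, -0.4, -1.2]
opening: 0.454
grasp_force: 60.6
```

Emit:
send_rows --moves '[{"xyz":[0,0,0],"yaw":0},{"xyz":[0,0,0],"yaw":0},{"xyz":[0,0,0],"yaw":0},{"xyz":[0,0,-0.015],"yaw":0},{"xyz":[0,0,-0.03],"yaw":0},{"xyz":[0,0,-0.035],"yaw":0},{"xyz":[0,0,-0.035],"yaw":0},{"xyz":[0,0,0],"yaw":0}]' --fingers 0.052

```text
time_s: 21.25
ee_pos: [0.5264, -0.0342, 0.1525]
ee_rot: [179.9, -0.4, -1.5]
ft_force: [0.6, -0.6, 0.3]
opening: 0.61
grasp_force: 0.0
```

Emit:
send_rows --moves '[{"xyz":[0,0,0],"yaw":0},{"xyz":[0,0,0],"yaw":0}]' --fingers 0.062

```text
time_s: 21.45
ee_pos: [0.5243, -0.034, 0.1475]
ee_rot: [-180.0, 0.1, -1.5]
ft_force: [0.3, -0.3, -0.4]
opening: 0.726
grasp_force: 0.0
```

```bash
python3 -c "
from h import *
to(.403,.258,.15)
look(f='4.png')"
```

```text
t 21.4 at [ 0.5243 -0.034   0.1475] yaw -1.53 ->tool [-0.1291 -0.2886 -0.0025] op 0.726 F [ 0.3 -0.3 -0.4] g 0.0
w red [  3.6 215.   22.3] z22 [0.5089 0.2511] z32 [0.5123 0.2404] z54 [0.5196 0.2167]
w yellow [407.  199.7  35.3] z22 [ 0.5134 -0.1129] z32 [ 0.5166 -0.11  ] z54 [ 0.5235 -0.1037]
w green [319.5 197.5  28. ] z22 [ 0.5176 -0.0349] z32 [ 0.5206 -0.035 ] z54 [ 0.5272 -0.0351]
w green [ 34.1 311.   25.2] z22 [0.4071 0.2531] z32 [0.4142 0.2423] z54 [0.43   0.2185]
w blue [318.5   1.  301.5] z22 [ 0.6711 -0.0382] z32 [ 0.6684 -0.0382] z54 [ 0.6623 -0.038 ]
w purple [105.  277.5  24.6] z22 [0.4428 0.1739] z32 [0.4486 0.166 ] z54 [0.4614 0.1487]
t red [215.8 223.1   7.9] z22 [0.5081 0.2641] z32 [0.5076 0.2618] z54 [0.5065 0.2568]
t red [173.5 255.5   8.9] z22 [0.4202 0.3772] z32 [0.4204 0.374 ] z54 [0.4209 0.3669]
t green [217.2 261.8   7.5] z22 [0.4031 0.2579] z32 [0.4035 0.2557] z54 [0.4044 0.2508]
t blue [453.  253.5   8.4] z22 [ 0.4244 -0.3838] z32 [ 0.4246 -0.3808] z54 [ 0.4251 -0.374 ]
t purple [247.  248.3   7.4] z22 [0.4394 0.1773] z32 [0.4395 0.1758] z54 [0.4397 0.1723]
```

View pics/w_4.png

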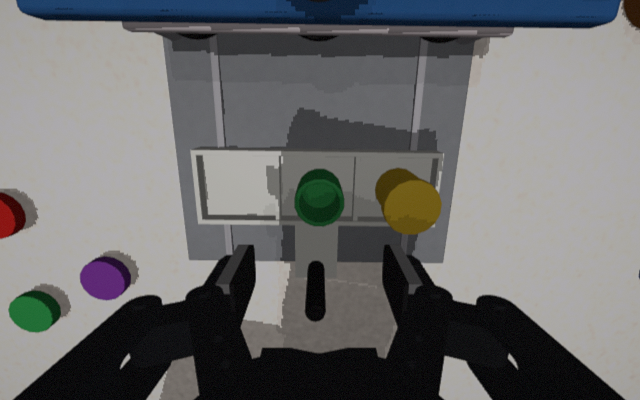

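Emit:
send_rows --moves '[{"xyz":[-0.0184,-0.0412,0],"yaw":0},{"xyz":[-0.0184,-0.0412,0],"yaw":0},{"xyz":[-0.0184,-0.0412,0],"yaw":0},{"xyz":[-0.0184,-0.0412,0],"yaw":0},{"xyz":[-0.0184,-0.0412,0],"yaw":0},{"xyz":[-0.0184,-0.0412,0],"yaw":0},{"xyz":[-0.0184,-0.0412,0],"yaw":0},{"xyz":[0,0,0.02],"yaw":0}]'

```text
time_s: 22.35
ee_pos: [0.4024, 0.2617, 0.1288]
ee_rot: [-179.9, -0.1, -1.3]
ft_force: [0.5, -0.7, -1.1]
opening: 0.726
grasp_force: 0.0
```

Emit:
send_rows --moves '[{"xyz":[0,0,0],"yaw":0},{"xyz":[0,0,0],"yaw":0},{"xyz":[0,0,0],"yaw":0}]'

```text
time_s: 22.65
ee_pos: [0.4043, 0.2571, 0.1285]
ee_rot: [180.0, 0.0, -1.6]
ft_force: [0.1, 0.0, 0.3]
opening: 0.725
grasp_force: 0.0
```

```bash
python3 -c "
from h import *
to(.403,.258,.004)
im,m=save('wrist','w6.png')
for b in blobs(im,'green',smin=80,vmin=20,amin=300): print(np.round(b,1),ray(m,b[0],b[1],.02).round(4))
"
```

```text
t 22.6 at [0.4043 0.2571 0.1285] yaw -1.62 ->tool [-0.0013 -0.0009  0.1245] op 0.725 F [0.1 0.  0.3] g 0.0
[ 314.6  197.4   25.9 2050. ] [0.403 0.26  0.02 ]
```

Emit:
send_rows --moves '[{"xyz":[-0.001,-0.0025,0.04],"yaw":0},{"xyz":[0,0,0.04],"yaw":0},{"xyz":[0,0,0.03],"yaw":0},{"xyz":[0,0,0.012],"yaw":0},{"xyz":[0,0,0.002],"yaw":0},{"xyz":[0,0,0],"yaw":0}]'

```text
time_s: 23.3
ee_pos: [0.4034, 0.2602, 0.005]
ee_rot: [-180.0, -0.0, -1.6]
ft_force: [0.2, 0.2, -0.2]
opening: 0.72
grasp_force: 0.0
```

Emit:
send_rows --moves '[{"xyz":[0,0,0],"yaw":0},{"xyz":[0,0,0],"yaw":0},{"xyz":[0,0,0],"yaw":0},{"xyz":[0,0,0],"yaw":0},{"xyz":[0,0,0],"yaw":0}]' --fingers 0.035

```text
time_s: 23.8
ee_pos: [0.4035, 0.2604, 0.006]
ee_rot: [-179.9, -0.1, -1.5]
ft_force: [-0.9, -1.9, 9.8]
opening: 0.489
grasp_force: 59.2
```

Emit:
send_rows --moves '[{"xyz":[0,0,-0.02],"yaw":0},{"xyz":[0,0,-0.04],"yaw":0},{"xyz":[0,0,-0.04],"yaw":0},{"xyz":[0,0,-0.03],"yaw":0},{"xyz":[0,0,0],"yaw":0},{"xyz":[0,0,0],"yaw":0}]'

```text
time_s: 24.4
ee_pos: [0.4029, 0.2603, 0.1354]
ee_rot: [-179.9, -0.1, -1.5]
ft_force: [-0.5, 0.2, -1.4]
opening: 0.486
grasp_force: 60.8
```

```bash
python3 -c "
from h import *
to(.5245,-.0345,.13)
im,m=save('wrist','w7.png');p=robot.sense()['ee_pos']
for b in blobs(im,'green',smin=80,vmin=20,amin=300): print(np.round(b,1),(ray(m,b[0],b[1],p[2]+.0155)-p).round(4))
"
```

```text
t 24.4 at [0.4029 0.2603 0.1354] yaw -1.53 ->tool [0.1294 0.2914 0.0054] op 0.486 F [-0.5  0.2 -1.4] g 60.8422315120697
[ 318.9  270.4   47.5 6664. ] [ 0.001  -0.0002  0.0155]
```

Emit:
send_rows --moves '[{"xyz":[0.0185,0.0416,0],"yaw":0},{"xyz":[0.0185,0.0416,0],"yaw":0},{"xyz":[0.0185,0.0416,0],"yaw":0},{"xyz":[0.0185,0.0416,0],"yaw":0},{"xyz":[0.0185,0.0416,0],"yaw":0},{"xyz":[0.0185,0.0416,0],"yaw":0},{"xyz":[0.0185,0.0416,0],"yaw":0},{"xyz":[0,0,0],"yaw":0}]'

```text
time_s: 25.25
ee_pos: [0.5259, -0.0386, 0.133]
ee_rot: [180.0, 0.0, -1.8]
ft_force: [1.0, 1.0, 0.3]
opening: 0.481
grasp_force: 60.9
```

Emit:
send_rows --moves '[{"xyz":[0,0,0],"yaw":0},{"xyz":[0,0,0.03],"yaw":0},{"xyz":[0,0,0.03],"yaw":0},{"xyz":[0,0,0],"yaw":0},{"xyz":[0,0,0],"yaw":0},{"xyz":[0,0,0],"yaw":0}]'

```text
time_s: 25.85
ee_pos: [0.5248, -0.0338, 0.0754]
ee_rot: [180.0, -0.1, -1.5]
ft_force: [0.5, -0.3, 0.1]
opening: 0.487
grasp_force: 61.0
```

```bash
python3 -c "
from h import *
to(.5245,-.0345,.052)
look(f='5.png',only=['yellow','red','blue'])"
```

```text
t 25.9 at [ 0.5248 -0.0338  0.0754] yaw -1.48 ->tool [-0.0002  0.0007  0.0234] op 0.487 F [ 0.5 -0.3  0.1] g 60.97622036933899
w yellow [441.  236.   53.9] z22 [ 0.5106 -0.1167] z32 [ 0.5151 -0.1126] z54 [ 0.525  -0.1035]
t red [215.8 223.1   7.9] z22 [0.5081 0.2641] z32 [0.5076 0.2618] z54 [0.5065 0.2568]
t red [173.5 255.5   8.9] z22 [0.4202 0.3772] z32 [0.4204 0.374 ] z54 [0.4209 0.3669]
t blue [453.1 253.5   8.3] z22 [ 0.4244 -0.3842] z32 [ 0.4246 -0.3811] z54 [ 0.4251 -0.3743]
```

Lower, seat, release (narrowly), and rise.

Emit:
send_rows --moves '[{"xyz":[0,0.0007,0.008],"yaw":0},{"xyz":[0,0,0.007],"yaw":0},{"xyz":[0,0,0.005],"yaw":0},{"xyz":[0,0,0.004],"yaw":0},{"xyz":[0,0,0],"yaw":0},{"xyz":[0,0,0],"yaw":0}]'

```text
time_s: 26.55
ee_pos: [0.5264, -0.0352, 0.0519]
ee_rot: [180.0, -0.3, -1.5]
ft_force: [1.0, 3.0, 20.5]
opening: 0.489
grasp_force: 63.3
```

Emit:
send_rows --moves '[{"xyz":[0,0,0],"yaw":0},{"xyz":[0,0,0],"yaw":0},{"xyz":[0,0,0],"yaw":0},{"xyz":[0,0,-0.02],"yaw":0},{"xyz":[0,0,-0.035],"yaw":0},{"xyz":[0,0,-0.035],"yaw":0},{"xyz":[0,0,0],"yaw":0},{"xyz":[0,0,0],"yaw":0}]' --fingers 0.054

```text
time_s: 27.35
ee_pos: [0.5244, -0.0351, 0.1404]
ee_rot: [180.0, -0.1, -1.5]
ft_force: [-0.2, 0.2, -0.5]
opening: 0.634
grasp_force: 0.0
```

```bash
python3 -c "
from h import *
to(.420,.375,.14)
look(f='6.png')"
```

```text
t 27.4 at [ 0.5244 -0.0351  0.1404] yaw -1.54 ->tool [-1.154e-01 -4.071e-01  4.000e-04] op 0.634 F [-0.2  0.2 -0.5] g 0.0
w red [  0. 218.  20.] z22 [0.5087 0.2458] z32 [0.5121 0.2349] z54 [0.5197 0.2109]
w yellow [408.6 199.9  36.6] z22 [ 0.5155 -0.1132] z32 [ 0.5186 -0.1103] z54 [ 0.5256 -0.1038]
w green [318.1 202.1  33.5] z22 [ 0.5157 -0.0348] z32 [ 0.5188 -0.0348] z54 [ 0.5258 -0.035 ]
w blue [316.5   1.5 316.5] z22 [ 0.6686 -0.0378] z32 [ 0.6659 -0.0378] z54 [ 0.6599 -0.0377]
w purple [ 98.5 282.   25.8] z22 [0.4426 0.1739] z32 [0.4486 0.1658] z54 [0.4617 0.1479]
t red [215.8 223.1   7.9] z22 [0.5081 0.2641] z32 [0.5076 0.2618] z54 [0.5065 0.2568]
t red [173.5 255.5   8.9] z22 [0.4202 0.3772] z32 [0.4204 0.374 ] z54 [0.4209 0.3669]
t blue [453.1 253.5   8.3] z22 [ 0.4244 -0.3842] z32 [ 0.4246 -0.3811] z54 [ 0.4251 -0.3743]
t purple [246.9 248.3   7.3] z22 [0.4393 0.1775] z32 [0.4394 0.1759] z54 [0.4396 0.1725]
```

Emit:
send_rows --moves '[{"xyz":[-0.0128,-0.0452,0],"yaw":0},{"xyz":[-0.0128,-0.0452,0],"yaw":0},{"xyz":[-0.0128,-0.0452,0],"yaw":0},{"xyz":[-0.0128,-0.0452,0],"yaw":0},{"xyz":[-0.0128,-0.0452,0],"yaw":0},{"xyz":[-0.0128,-0.0452,0],"yaw":0},{"xyz":[-0.0128,-0.0452,0],"yaw":0},{"xyz":[-0.0128,-0.0452,0],"yaw":0}]' --fingers 0.065

```text
time_s: 28.25
ee_pos: [0.4306, 0.3308, 0.1389]
ee_rot: [179.9, 0.1, -1.5]
ft_force: [1.0, 0.8, -0.3]
opening: 0.761
grasp_force: 0.0
```

Emit:
send_rows --moves '[{"xyz":[-0.0128,-0.0452,0],"yaw":0},{"xyz":[0,0,0.02],"yaw":0},{"xyz":[0,0,0],"yaw":0},{"xyz":[0,0,0],"yaw":0},{"xyz":[0,0,0],"yaw":0}]'

```text
time_s: 28.75
ee_pos: [0.4206, 0.3739, 0.1204]
ee_rot: [180.0, 0.0, -1.6]
ft_force: [-0.3, 0.5, -0.6]
opening: 0.761
grasp_force: 0.0
```

```bash
python3 -c "
from h import *
to(.420,.375,.014)
im,m=save('wrist','w8.png')
for b in blobs(im,'red',smin=80,vmin=20,amin=300): print(np.round(b,1),ray(m,b[0],b[1],.022).round(4),ray(m,b[0],b[1],.032).round(4))
"
```

```text
t 28.8 at [0.4206 0.3739 0.1204] yaw -1.61 ->tool [-0.0006 -0.0011  0.1064] op 0.761 F [-0.3  0.5 -0.6] g 0.0
[ 462.    80.5   34.4 3186. ] [0.5071 0.2678 0.022 ] [0.5066 0.2721 0.032 ]
[ 314.   204.2   30.4 2523. ] [0.4167 0.3774 0.022 ] [0.4199 0.3771 0.032 ]
```

View pics/w8.png

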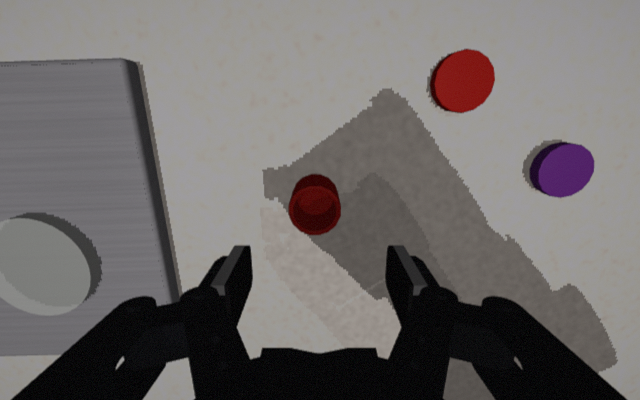

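Emit:
send_rows --moves '[{"xyz":[-0.0005,-0.003,0.035],"yaw":0},{"xyz":[0,0,0.035],"yaw":0},{"xyz":[0,0,0.025],"yaw":0},{"xyz":[0,0,0.01],"yaw":0},{"xyz":[0,0,0],"yaw":0},{"xyz":[0,0,0],"yaw":0}]'

```text
time_s: 29.4
ee_pos: [0.4204, 0.3778, 0.0163]
ee_rot: [-180.0, -0.1, -1.6]
ft_force: [-0.8, 0.3, 0.1]
opening: 0.762
grasp_force: 0.0
```

Emit:
send_rows --moves '[{"xyz":[0,0,0],"yaw":0},{"xyz":[0,0,0],"yaw":0},{"xyz":[0,0,0],"yaw":0},{"xyz":[0,0,0],"yaw":0},{"xyz":[0,0,0],"yaw":0}]' --fingers 0.03

```text
time_s: 29.9
ee_pos: [0.4203, 0.378, 0.0167]
ee_rot: [-179.9, -0.1, -1.5]
ft_force: [-0.6, -1.1, 8.7]
opening: 0.444
grasp_force: 60.2
```

Emit:
send_rows --moves '[{"xyz":[0,0,-0.02],"yaw":0},{"xyz":[0,0,-0.04],"yaw":0},{"xyz":[0,0,-0.04],"yaw":0},{"xyz":[0,0,-0.02],"yaw":0},{"xyz":[0,0,0],"yaw":0},{"xyz":[0,0,0],"yaw":0}]'

```text
time_s: 30.5
ee_pos: [0.4196, 0.3776, 0.1356]
ee_rot: [-180.0, -0.0, -1.5]
ft_force: [0.4, -0.2, -1.0]
opening: 0.443
grasp_force: 60.3
```

```bash
python3 -c "
from h import *
to(.5275,.0357,.030)
im,m=save('wrist','w9.png');p=robot.sense()['ee_pos']
for b in blobs(im,'red',smin=80,vmin=20,amin=300): print(np.round(b,1),(ray(m,b[0],b[1],p[2]+.017)-p).round(4))
"
```

```text
t 30.5 at [0.4196 0.3776 0.1356] yaw -1.53 ->tool [0.117  0.3389 0.1056] op 0.443 F [ 0.4 -0.2 -1. ] g 60.34685882739723
[ 458.5   81.    32.3 2808. ] [ 0.0805 -0.055   0.017 ]
[ 319.   270.3   56.  7982. ] [ 0.0019 -0.0003  0.017 ]
```

Emit:
send_rows --moves '[{"xyz":[0.0146,0.0424,0],"yaw":0},{"xyz":[0.0146,0.0424,0],"yaw":0},{"xyz":[0.0146,0.0424,0],"yaw":0},{"xyz":[0.0146,0.0424,0],"yaw":0},{"xyz":[0.0146,0.0424,0],"yaw":0},{"xyz":[0.0146,0.0424,0],"yaw":0},{"xyz":[0.0146,0.0424,0],"yaw":0},{"xyz":[0.0146,0.0424,0],"yaw":0}]'

```text
time_s: 31.35
ee_pos: [0.5272, 0.0337, 0.134]
ee_rot: [-180.0, 0.1, -1.5]
ft_force: [0.9, 0.7, -0.5]
opening: 0.444
grasp_force: 60.4
```

Emit:
send_rows --moves '[{"xyz":[0,0,0],"yaw":0},{"xyz":[0,0,0],"yaw":0},{"xyz":[0,0,0],"yaw":0}]'

```text
time_s: 31.65
ee_pos: [0.5268, 0.0362, 0.1345]
ee_rot: [-180.0, 0.1, -1.5]
ft_force: [-0.8, 0.5, -0.4]
opening: 0.442
grasp_force: 60.5
```

```bash
python3 -c "
from h import *
to(.5275,.0357,.032)"
```

```text
t 31.6 at [0.5268 0.0362 0.1345] yaw -1.51 ->tool [0.0008 0.0005 0.1025] op 0.442 F [-0.8  0.5 -0.4] g 60.52927980199456
```

Emit:
send_rows --moves '[{"xyz":[0.0005,0,0.035],"yaw":0},{"xyz":[0,0,0.03],"yaw":0},{"xyz":[0,0,0.02],"yaw":0},{"xyz":[0,0,0.012],"yaw":0},{"xyz":[0,0,0.004],"yaw":0},{"xyz":[0,0,0.001],"yaw":0},{"xyz":[0,0,0],"yaw":0}]'

```text
time_s: 32.35
ee_pos: [0.5283, 0.0357, 0.034]
ee_rot: [180.0, -0.1, -1.5]
ft_force: [0.6, -0.9, 0.3]
opening: 0.444
grasp_force: 60.5
```

Emit:
send_rows --moves '[{"xyz":[0,0,0],"yaw":0},{"xyz":[0,0,0],"yaw":0},{"xyz":[0,0,0],"yaw":0},{"xyz":[0,0,-0.015],"yaw":0},{"xyz":[0,0,-0.03],"yaw":0},{"xyz":[0,0,-0.035],"yaw":0},{"xyz":[0,0,-0.02],"yaw":0},{"xyz":[0,0,0],"yaw":0}]' --fingers 0.052

```text
time_s: 33.15
ee_pos: [0.529, 0.0354, 0.136]
ee_rot: [180.0, -0.3, -1.5]
ft_force: [0.7, -0.2, -0.3]
opening: 0.615
grasp_force: 0.0
```

Emit:
send_rows --moves '[{"xyz":[-0.005,-0.0455,0],"yaw":0},{"xyz":[-0.005,-0.0455,0],"yaw":0},{"xyz":[-0.005,-0.0455,0],"yaw":0},{"xyz":[-0.005,-0.0455,0],"yaw":0},{"xyz":[-0.005,-0.0455,0],"yaw":0},{"xyz":[0,0,0],"yaw":0},{"xyz":[0,0,0],"yaw":0},{"xyz":[0,0,0],"yaw":0}]' --fingers 0.063

```text
time_s: 33.95
ee_pos: [0.5089, 0.2627, 0.1326]
ee_rot: [180.0, 0.1, -1.6]
ft_force: [1.1, -0.3, 0.4]
opening: 0.737
grasp_force: 0.0
```

```bash
python3 -c "
from h import *
to(.508,.264,.004)
im,m=save('wrist','w10.png')
for b in blobs(im,'red',smin=80,vmin=20,amin=300): print(np.round(b,1),ray(m,b[0],b[1],.02).round(4),ray(m,b[0],b[1],.046).round(4))
"
```

```text
t 34.0 at [0.5089 0.2627 0.1326] yaw -1.57 ->tool [-0.0009 -0.0013  0.1286] op 0.737 F [ 1.1 -0.3  0.4] g 0.0
[ 605.6  174.5   42.  3609. ] [0.5193 0.0234 0.02  ] [0.5258 0.0476 0.046 ]
[ 314.7  195.5   25.8 2049. ] [0.508  0.2656 0.02  ] [0.5156 0.2651 0.046 ]
```

Emit:
send_rows --moves '[{"xyz":[-0.001,-0.0025,0.04],"yaw":0},{"xyz":[0,0,0.04],"yaw":0},{"xyz":[0,0,0.03],"yaw":0},{"xyz":[0,0,0.014],"yaw":0},{"xyz":[0,0,0.003],"yaw":0},{"xyz":[0,0,0],"yaw":0}]'

```text
time_s: 34.6
ee_pos: [0.5086, 0.2657, 0.0068]
ee_rot: [-180.0, -0.0, -1.6]
ft_force: [-0.0, -0.3, 0.8]
opening: 0.738
grasp_force: 0.0
```

Emit:
send_rows --moves '[{"xyz":[0,0,0],"yaw":0},{"xyz":[0,0,0],"yaw":0},{"xyz":[0,0,0],"yaw":0},{"xyz":[0,0,0],"yaw":0},{"xyz":[0,0,0],"yaw":0}]' --fingers 0.035

```text
time_s: 35.1
ee_pos: [0.5088, 0.2663, 0.0081]
ee_rot: [-180.0, -0.1, -1.5]
ft_force: [-0.2, -2.1, 7.6]
opening: 0.488
grasp_force: 59.7
```

Emit:
send_rows --moves '[{"xyz":[0,0,-0.02],"yaw":0},{"xyz":[0,0,-0.04],"yaw":0},{"xyz":[0,0,-0.04],"yaw":0},{"xyz":[0,0,-0.03],"yaw":0},{"xyz":[0,0,0],"yaw":0},{"xyz":[0,0,0],"yaw":0}]'

```text
time_s: 35.7
ee_pos: [0.5082, 0.2662, 0.1375]
ee_rot: [-180.0, -0.1, -1.5]
ft_force: [0.6, 0.2, -0.2]
opening: 0.491
grasp_force: 60.8
```

```bash
python3 -c "
from h import *
to(.528,.0357,.13)
look(f='7.png');im,m=save('wrist','w11.png');p=robot.sense()['ee_pos']
for b in blobs(im,'red',smin=80,vmin=20,amin=300): print(np.round(b,1),(ray(m,b[0],b[1],p[2]+.0155)-p).round(4))
"
```

```text
t 35.7 at [0.5082 0.2662 0.1375] yaw -1.53 ->tool [0.026  0.2299 0.0075] op 0.491 F [ 0.6  0.2 -0.2] g 60.81377863883972
w red [606.1 172.   41.3] z22 [0.5203 0.0254] z32 [0.5227 0.0347] z54 [0.5279 0.0551]
w red [319.1 268.8  46.6] z22 [0.4365 0.2672] z32 [0.4421 0.267 ] z54 [0.4546 0.2668]
w purple [416.  261.2  22.2] z22 [0.4418 0.1788] z32 [0.4473 0.1821] z54 [0.4592 0.1894]
t red [299.  215.5   7.2] z22 [0.5287 0.0358] z32 [0.528  0.0354] z54 [0.5266 0.0345]
t yellow [351.1 215.9   8. ] z22 [ 0.5274 -0.1074] z32 [ 0.5267 -0.1066] z54 [ 0.5253 -0.1049]
t green [325.2 215.5   7.3] z22 [ 0.5286 -0.0363] z32 [ 0.5279 -0.036 ] z54 [ 0.5265 -0.0356]
t blue [453.1 253.5   8.3] z22 [ 0.4244 -0.3842] z32 [ 0.4246 -0.3811] z54 [ 0.4251 -0.3743]
t purple [246.8 248.4   7.2] z22 [0.4392 0.1778] z32 [0.4393 0.1763] z54 [0.4394 0.1728]
[ 606.4  172.    41.  3504. ] [ 0.0433 -0.1201  0.0155]
[ 318.8  268.7   47.1 6561. ] [ 0.002  -0.0003  0.0155]
```

Emit:
send_rows --moves '[{"xyz":[0.005,0.046,0],"yaw":0},{"xyz":[0.005,0.046,0],"yaw":0},{"xyz":[0.005,0.046,0],"yaw":0},{"xyz":[0.005,0.046,0],"yaw":0},{"xyz":[0.005,0.046,0],"yaw":0},{"xyz":[0,0,0],"yaw":0},{"xyz":[0,0,0],"yaw":0},{"xyz":[0,0,0],"yaw":0}]'

```text
time_s: 36.65
ee_pos: [0.5266, 0.0362, 0.1357]
ee_rot: [-180.0, 0.1, -1.5]
ft_force: [-0.8, -0.8, -0.3]
opening: 0.488
grasp_force: 60.9
```

Emit:
send_rows --moves '[{"xyz":[0,0,0.03],"yaw":0},{"xyz":[0,0,0.03],"yaw":0},{"xyz":[0,0,0],"yaw":0},{"xyz":[0,0,0],"yaw":0},{"xyz":[0,0,0],"yaw":0}]'

```text
time_s: 37.15
ee_pos: [0.5275, 0.0361, 0.0775]
ee_rot: [180.0, -0.1, -1.5]
ft_force: [0.3, 0.2, -0.5]
opening: 0.487
grasp_force: 61.0
```

```bash
python3 -c "
from h import *
to(.5275,.0354,.054)"
```

```text
t 37.1 at [0.5275 0.0361 0.0775] yaw -1.48 ->tool [0.     0.0007 0.0235] op 0.487 F [ 0.3  0.2 -0.5] g 60.96238374710083
```

Emit:
send_rows --moves '[{"xyz":[0,0.0005,0.008],"yaw":0},{"xyz":[0,0,0.007],"yaw":0},{"xyz":[0,0,0.005],"yaw":0},{"xyz":[0,0,0.003],"yaw":0},{"xyz":[0,0,0],"yaw":0},{"xyz":[0,0,0],"yaw":0}]'

```text
time_s: 37.75
ee_pos: [0.528, 0.0349, 0.0541]
ee_rot: [180.0, -0.2, -1.5]
ft_force: [1.1, 0.5, 9.9]
opening: 0.486
grasp_force: 62.1
```

Emit:
send_rows --moves '[{"xyz":[0,0,0],"yaw":0},{"xyz":[0,0,0],"yaw":0},{"xyz":[0,0,0],"yaw":0},{"xyz":[0,0,-0.02],"yaw":0},{"xyz":[0,0,-0.035],"yaw":0},{"xyz":[0,0,-0.035],"yaw":0},{"xyz":[0,0,-0.02],"yaw":0},{"xyz":[0,0,0],"yaw":0}]' --fingers 0.054

```text
time_s: 38.55
ee_pos: [0.5278, 0.035, 0.1657]
ee_rot: [180.0, -0.3, -1.5]
ft_force: [-0.7, 0.0, -0.2]
opening: 0.633
grasp_force: 0.0
```

Emit:
send_rows --moves '[{"xyz":[-0.0375,0.033,-0.03],"yaw":0},{"xyz":[-0.0375,0.033,-0.03],"yaw":0},{"xyz":[0,0,0],"yaw":0},{"xyz":[0,0,0],"yaw":0},{"xyz":[0,0,0],"yaw":0},{"xyz":[0,0,0],"yaw":0}]'

```text
time_s: 39.15
ee_pos: [0.4613, -0.0194, 0.2137]
ee_rot: [-180.0, 0.1, -1.5]
ft_force: [0.3, 0.1, 0.3]
opening: 0.634
grasp_force: 0.0
```

```bash
python3 -c "
from h import *
to(.447,-.030,.055)
look(f='8.png')"
```

```text
t 39.1 at [ 0.4613 -0.0194  0.2137] yaw -1.5 ->tool [-0.014   0.011   0.1587] op 0.634 F [0.3 0.1 0.3] g 0.0
w red [257.2 114.2  26. ] z22 [0.5258 0.0416] z32 [0.5261 0.0398] z54 [0.5267 0.0356]
w yellow [408.4 111.5  28. ] z22 [ 0.5244 -0.1137] z32 [ 0.5247 -0.1109] z54 [ 0.5254 -0.1049]
w green [334.5 113.   24.5] z22 [ 0.5249 -0.0378] z32 [ 0.5252 -0.0374] z54 [ 0.5259 -0.0363]
w blue [630.  196.5  18.8] z22 [ 0.4265 -0.3652] z32 [ 0.4298 -0.3549] z54 [ 0.437  -0.3322]
w purple [142.4 197.9  20.3] z22 [0.4394 0.1767] z32 [0.4422 0.1708] z54 [0.4486 0.1577]
t yellow [351.4 214.5   7.6] z22 [ 0.5312 -0.1084] z32 [ 0.5305 -0.1076] z54 [ 0.529  -0.1058]
t green [326.5 211.    5.6] z22 [ 0.541  -0.0399] z32 [ 0.5402 -0.0397] z54 [ 0.5385 -0.0391]
t blue [453.1 253.5   8.3] z22 [ 0.4244 -0.3842] z32 [ 0.4246 -0.3811] z54 [ 0.4251 -0.3743]
t purple [247.  248.3   7.4] z22 [0.4394 0.1773] z32 [0.4395 0.1758] z54 [0.4396 0.1724]
```

View pics/w_8.png

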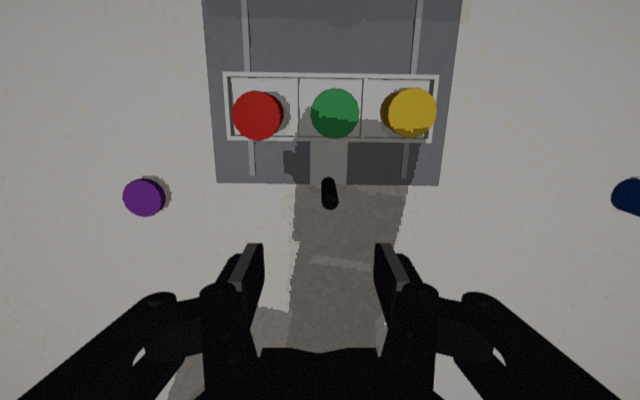

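```bash
python3 -c "
from h import *
m=camera_model('wrist');R=cv2.Rodrigues(np.array(m['rvec'],float))[0];p=robot.sense()['ee_pos']
print(-R.T@np.array(m['tvec']).ravel()-p)
print([ray(m,u,v,z)[:2].round(4) for u,v,z in((327,183,.09),(330,202,.016),(223,73,.028),(438,76,.028),(228,140,.028),(431,142,.028))])
to(.4455,-.030,.057)"
```

```text
[ 0.07373272 -0.00202241  0.14177855]
[array([ 0.4681, -0.0273]), array([ 0.4271, -0.0319]), array([0.5656, 0.0706]), array([ 0.5573, -0.1392]), array([0.501 , 0.0729]), array([ 0.4934, -0.1373])]
t 39.2 at [ 0.4613 -0.0194  0.2139] yaw -1.49 ->tool [-0.0155  0.011   0.1569] op 0.629 F [ 0.1 -0.7 -0.5] g 0.0
```

The wrist camera sits 74 mm ahead of the tool (+x), close to the plunger head when the tray is home. I'll turn the hand half a turn first, which gives the same grasp.

Emit:
send_rows --moves '[{"xyz":[0,0,0],"yaw":-8.5},{"xyz":[0,0,0],"yaw":-8.5},{"xyz":[0,0,0],"yaw":-8.5},{"xyz":[0,0,0],"yaw":-8.5},{"xyz":[0,0,0],"yaw":-8.5},{"xyz":[0,0,0],"yaw":-8.5},{"xyz":[0,0,0],"yaw":-8.5},{"xyz":[0,0,0],"yaw":-8.5}]'

```text
time_s: 40.05
ee_pos: [0.4612, -0.0195, 0.2143]
ee_rot: [-180.0, 0.0, 66.8]
ft_force: [1.2, -0.6, 0.6]
opening: 0.631
grasp_force: 0.0
```

Emit:
send_rows --moves '[{"xyz":[0,0,0],"yaw":-8.5},{"xyz":[0,0,0],"yaw":-8.5},{"xyz":[0,0,0],"yaw":-8.5},{"xyz":[0,0,0],"yaw":-8.5},{"xyz":[0,0,0],"yaw":-8.5},{"xyz":[0,0,0],"yaw":-8.5},{"xyz":[0,0,0],"yaw":-8.5},{"xyz":[0,0,0],"yaw":-8.5}]'

```text
time_s: 40.85
ee_pos: [0.4612, -0.0195, 0.2143]
ee_rot: [-180.0, -0.0, 134.8]
ft_force: [-0.6, 0.1, 0.0]
opening: 0.634
grasp_force: 0.0
```

Emit:
send_rows --moves '[{"xyz":[0,0,0],"yaw":-8.5},{"xyz":[0,0,0],"yaw":-8.5},{"xyz":[0,0,0],"yaw":-8.5},{"xyz":[0,0,0],"yaw":-8.5},{"xyz":[0,0,0],"yaw":-8.5},{"xyz":[0,0,0],"yaw":-1.5},{"xyz":[0,0,0],"yaw":0},{"xyz":[0,0,0],"yaw":0}]'

```text
time_s: 41.65
ee_pos: [0.4611, -0.0198, 0.2146]
ee_rot: [-180.0, -0.0, 178.3]
ft_force: [-0.2, 1.1, -0.7]
opening: 0.634
grasp_force: 0.0
```

```bash
python3 -c "
from h import *
to(.4455,-.030,.057); print(robot.sense()['joints'])"
```

```text
t 41.6 at [ 0.4611 -0.0198  0.2146] yaw 178.29 ->tool [ 0.0153 -0.0107  0.1576] op 0.634 F [-0.2  1.1 -0.7] g 0.0
[-1.06616083e+01  1.61338559e+01  1.12565840e+02 -5.22870066e-03
  5.13152915e+01 -9.89474354e+01]
```

Emit:
send_rows --moves '[{"xyz":[0.0153,-0.0105,0],"yaw":0},{"xyz":[0,0,0.04],"yaw":0},{"xyz":[0,0,0.04],"yaw":0},{"xyz":[0,0,0.04],"yaw":0},{"xyz":[0,0,0.033],"yaw":0},{"xyz":[0,0,0],"yaw":0},{"xyz":[0,0,0],"yaw":0}]'

```text
time_s: 42.35
ee_pos: [0.4456, -0.03, 0.0621]
ee_rot: [180.0, -0.1, 178.4]
ft_force: [0.5, 0.1, 0.4]
opening: 0.632
grasp_force: 0.0
```

Emit:
send_rows --moves '[{"xyz":[0,0,0],"yaw":0},{"xyz":[0,0,0],"yaw":0},{"xyz":[0,0,0],"yaw":0},{"xyz":[0,0,0],"yaw":0},{"xyz":[0,0,0],"yaw":0},{"xyz":[0,0,0],"yaw":0}]' --fingers 0.0

```text
time_s: 42.95
ee_pos: [0.446, -0.0292, 0.0633]
ee_rot: [180.0, 0.1, 178.4]
ft_force: [0.9, 13.8, 13.0]
opening: 0.165
grasp_force: 58.4
```

```bash
python3 -c "
from h import *
to(.575,-.034,.06)"
```

```text
t 43.0 at [ 0.446  -0.0292  0.0633] yaw 178.44 ->tool [-0.1291 -0.0013  0.0033] op 0.165 F [ 0.9 13.8 13. ] g 58.39261472225189
```

Emit:
send_rows --moves '[{"xyz":[-0.004,0.001,0],"yaw":0},{"xyz":[-0.008,0,0],"yaw":0},{"xyz":[-0.011,0,0],"yaw":0},{"xyz":[-0.012,0,0],"yaw":0},{"xyz":[-0.012,0,0],"yaw":0},{"xyz":[-0.012,0,0],"yaw":0},{"xyz":[-0.012,0,0],"yaw":0},{"xyz":[-0.012,0,0],"yaw":0}]'

```text
time_s: 43.75
ee_pos: [0.5296, -0.0323, 0.0634]
ee_rot: [-179.9, 0.2, 178.4]
ft_force: [-3.3, -10.3, 5.9]
opening: 0.166
grasp_force: 58.4
```

Emit:
send_rows --moves '[{"xyz":[-0.011,0,0],"yaw":0},{"xyz":[-0.01,0,0],"yaw":0},{"xyz":[-0.008,0,0],"yaw":0},{"xyz":[-0.006,0,0],"yaw":0},{"xyz":[-0.004,0,0],"yaw":0},{"xyz":[0,0,0],"yaw":0},{"xyz":[0,0,0],"yaw":0}]'

```text
time_s: 44.45
ee_pos: [0.5687, -0.0338, 0.0634]
ee_rot: [-179.9, 0.2, 178.4]
ft_force: [1.6, -12.8, 3.3]
opening: 0.165
grasp_force: 58.4
```

Remaining about 7 mm. I'll creep until the stop resists.

Emit:
send_rows --moves '[{"xyz":[-0.003,0.0005,0],"yaw":0},{"xyz":[-0.003,0,0],"yaw":0},{"xyz":[-0.002,0,0],"yaw":0},{"xyz":[-0.001,0,0],"yaw":0},{"xyz":[0,0,0],"yaw":0},{"xyz":[0,0,0],"yaw":0}]'

```text
time_s: 45.05
ee_pos: [0.5716, -0.0338, 0.0633]
ee_rot: [-179.9, -0.6, 178.5]
ft_force: [-30.5, -20.8, 24.8]
opening: 0.164
grasp_force: 60.8
```

Emit:
send_rows --moves '[{"xyz":[-0.002,0,0],"yaw":0},{"xyz":[-0.002,0,0],"yaw":0},{"xyz":[0,0,0],"yaw":0},{"xyz":[0,0,0],"yaw":0}]'

```text
time_s: 45.45
ee_pos: [0.5716, -0.0338, 0.0633]
ee_rot: [-179.9, -1.1, 178.5]
ft_force: [-51.6, -22.0, 39.2]
opening: 0.165
grasp_force: 62.5
```

Emit:
send_rows --moves '[{"xyz":[0.005,0,0],"yaw":0},{"xyz":[0,0,0],"yaw":0},{"xyz":[0,0,0],"yaw":0}]'

```text
time_s: 45.75
ee_pos: [0.5716, -0.0338, 0.0633]
ee_rot: [-179.9, -0.4, 178.5]
ft_force: [-24.8, -20.0, 21.2]
opening: 0.166
grasp_force: 60.2
```

Emit:
send_rows --moves '[{"xyz":[0,0,0],"yaw":0},{"xyz":[0,0,0],"yaw":0},{"xyz":[0,0,-0.02],"yaw":0},{"xyz":[0,0,-0.04],"yaw":0},{"xyz":[0,0,-0.04],"yaw":0},{"xyz":[0,0,-0.04],"yaw":0},{"xyz":[0,0,-0.04],"yaw":0},{"xyz":[0,0,0],"yaw":0}]' --fingers 0.05

```text
time_s: 46.55
ee_pos: [0.5773, -0.0318, 0.2475]
ee_rot: [-179.9, 0.5, 178.5]
ft_force: [0.9, -0.4, -1.0]
opening: 0.588
grasp_force: 0.0
```

Emit:
send_rows --moves '[{"xyz":[0.015,0.045,0],"yaw":0},{"xyz":[0.015,0.045,0],"yaw":0},{"xyz":[0.015,0.045,0],"yaw":0},{"xyz":[0.015,0.045,0],"yaw":0},{"xyz":[0,0.045,0],"yaw":0},{"xyz":[0,0,0],"yaw":0},{"xyz":[0,0,0],"yaw":0}]'

```text
time_s: 47.25
ee_pos: [0.5211, 0.1956, 0.2415]
ee_rot: [-180.0, -0.0, 178.6]
ft_force: [0.1, 0.9, -0.2]
opening: 0.585
grasp_force: 0.0
```

```bash
python3 - <<'E'
from h import *
to(.655,-.038,.2)
t,m=save('top','t9.png'); s,ms=save('side','s9.png')
print(blobs(t,'red'))
a=t[135:255,265:390]; b=s[150:290,260:420]
cv2.imwrite('pics/c9.png',np.hstack([cv2.resize(a,(390,375)),cv2.resize(b,(400,375))])[:,:,::-1])
for c in ('red','blue'):
  for q in blobs(t,c): print(c,np.round(q,1),ray(m,q[0],q[1],.18).round(4))
E
```

```text
t 47.2 at [0.5211 0.1956 0.2415] yaw 178.6 ->tool [-0.1395 -0.2302  0.0415] op 0.585 F [ 0.1  0.9 -0.2] g 0.0
[(326.8513488769531, 158.71621704101562, 9.711891174316406, np.int32(294)), (301.0, 172.5, 6.020897388458252, np.int32(47))]
red [326.9 158.7   9.7 294. ] [ 0.656  -0.0375  0.18  ]
red [301.  172.5   6.   47. ] [0.6223 0.0251 0.18  ]
blue [ 391.2  103.2   41.3 3056. ] [ 0.7943 -0.1963  0.18  ]
blue [ 326.5  162.    51.3 1260. ] [ 0.6479 -0.0366  0.18  ]
blue [453.  253.5   8.4 186. ] [ 0.4277 -0.3351  0.18  ]
blue [ 558.5  372.    47.  3612. ] [ 0.1571 -0.5679  0.18  ]
```

View pics/c9.png

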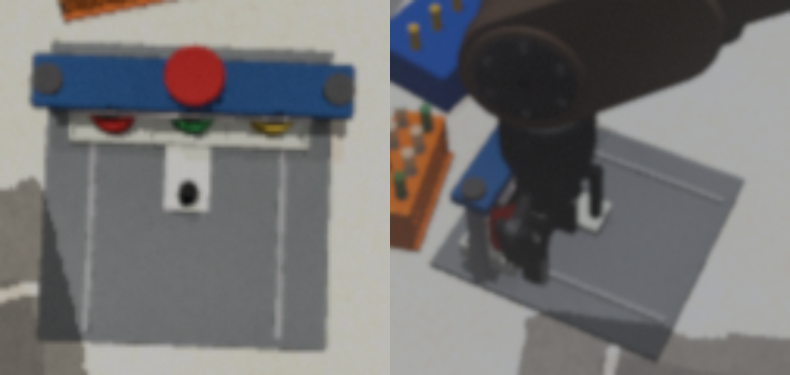

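```bash
python3 - <<'E'
from h import *
m=camera_model('top'); t=cv2.imread('pics/t9.png'); g=cv2.cvtColor(t,cv2.COLOR_BGR2GRAY)
for u in (305,345): print(u,[(v,int(g[v,u])) for v in range(173,190)])
for v in (180,181,182,183,184): print(v,ray(m,305,v,.028)[:2].round(4),ray(m,345,v,.028)[:2].round(4))
sub=g[188:206,318:332]; ys,xs=np.where(sub<45); print(xs.mean()+318,ys.mean()+188,ys.min()+188,ys.max()+188,ray(m,xs.mean()+318,ys.min()+188+3,.09))
t0=cv2.imread('pics/top0.png'); g0=cv2.cvtColor(t0,cv2.COLOR_BGR2GRAY);sub=g0[203:225,316:332]; ys,xs=np.where(sub<45); print(xs.mean()+316,ys.mean()+203,ys.min()+203,ys.max()+203)
E
```

```text
305 [(173, 39), (174, 41), (175, 44), (176, 49), (177, 84), (178, 134), (179, 163), (180, 137), (181, 90), (182, 94), (183, 97), (184, 101), (185, 107), (186, 108), (187, 107), (188, 107), (189, 107)]
345 [(173, 70), (174, 66), (175, 74), (176, 88), (177, 104), (178, 143), (179, 173), (180, 174), (181, 151), (182, 108), (183, 92), (184, 95), (185, 96), (186, 102), (187, 106), (188, 107), (189, 107)]
180 [0.6264 0.0192] [ 0.6262 -0.0912]
181 [0.6236 0.0192] [ 0.6234 -0.0912]
182 [0.6208 0.0192] [ 0.6206 -0.0911]
183 [0.618  0.0192] [ 0.6178 -0.0911]
184 [0.6152 0.0192] [ 0.615  -0.0911]
324.8181818181818 196.54545454545453 194 199 [ 0.57236856 -0.03405262  0.09      ]
324.2105263157895 213.0 211 215
```

The tray front edge is at x≈0.6235, so its centre is ≈0.656, under the plunger, and it is home. The lids show beneath the beam. Now to the plunger head with the fingers shut.

Emit:
send_rows --moves '[{"xyz":[-0.0233,-0.0383,0],"yaw":0},{"xyz":[-0.0233,-0.0383,0],"yaw":0},{"xyz":[-0.0233,-0.0383,0],"yaw":0},{"xyz":[-0.0233,-0.0383,0],"yaw":0},{"xyz":[-0.0233,-0.0383,0],"yaw":0},{"xyz":[-0.0233,-0.0383,0],"yaw":0},{"xyz":[0,0,0],"yaw":0},{"xyz":[0,0,0],"yaw":0}]' --fingers 0.0

```text
time_s: 48.15
ee_pos: [0.6548, -0.0411, 0.2412]
ee_rot: [180.0, -0.1, 178.3]
ft_force: [0.2, 0.5, 0.6]
opening: 0.002
grasp_force: 0.0
```

Emit:
send_rows --moves '[{"xyz":[0,0,0.02],"yaw":0},{"xyz":[0,0,0.02],"yaw":0},{"xyz":[0,0,0.01],"yaw":0},{"xyz":[0,0,0],"yaw":0},{"xyz":[0,0,0],"yaw":0}]'

```text
time_s: 48.65
ee_pos: [0.6552, -0.0386, 0.1926]
ee_rot: [-180.0, 0.0, 178.5]
ft_force: [-0.4, 0.3, 0.7]
opening: -0.0
grasp_force: 0.0
```

```bash
python3 -c "
from h import *
to(.6557,-.0377,.155)"
```

```text
t 48.6 at [ 0.6552 -0.0386  0.1926] yaw 178.48 ->tool [-0.0005  0.0009  0.0376] op -0.0 F [-0.4  0.3  0.7] g 0.0
```

Emit:
send_rows --moves '[{"xyz":[-0.0005,0.001,0.008],"yaw":0},{"xyz":[0,0,0.006],"yaw":0},{"xyz":[0,0,0.006],"yaw":0},{"xyz":[0,0,0.006],"yaw":0},{"xyz":[0,0,0.005],"yaw":0},{"xyz":[0,0,0.004],"yaw":0},{"xyz":[0,0,0],"yaw":0},{"xyz":[0,0,0],"yaw":0}]'

```text
time_s: 49.45
ee_pos: [0.656, -0.0377, 0.1579]
ee_rot: [180.0, 0.1, 178.5]
ft_force: [-2.5, 1.0, 12.8]
opening: -0.0
grasp_force: 6.3
```

Emit:
send_rows --moves '[{"xyz":[0,0,0.002],"yaw":0},{"xyz":[0,0,0.001],"yaw":0},{"xyz":[0,0,0.001],"yaw":0},{"xyz":[0,0,0],"yaw":0},{"xyz":[0,0,0],"yaw":0}]'

```text
time_s: 49.95
ee_pos: [0.656, -0.0377, 0.155]
ee_rot: [-180.0, 0.1, 178.5]
ft_force: [-6.0, 2.3, 20.9]
opening: 0.003
grasp_force: 10.3
```

Emit:
send_rows --moves '[{"xyz":[0,0,0.001],"yaw":0},{"xyz":[0,0,0.001],"yaw":0},{"xyz":[0,0,0],"yaw":0},{"xyz":[0,0,0],"yaw":0}]'

```text
time_s: 50.35
ee_pos: [0.6561, -0.0377, 0.1549]
ee_rot: [-180.0, 0.2, 178.5]
ft_force: [-11.1, 2.5, 35.4]
opening: -0.001
grasp_force: 17.7
```

It's on the stop: z holds at 0.155 while the force rises. Hold for over a second, then rise.

Emit:
send_rows --moves '[{"xyz":[0,0,0],"yaw":0},{"xyz":[0,0,0],"yaw":0},{"xyz":[0,0,0],"yaw":0},{"xyz":[0,0,0],"yaw":0},{"xyz":[0,0,0],"yaw":0},{"xyz":[0,0,0],"yaw":0},{"xyz":[0,0,0],"yaw":0},{"xyz":[0,0,0],"yaw":0}]'

```text
time_s: 51.15
ee_pos: [0.6561, -0.0377, 0.1549]
ee_rot: [-180.0, 0.2, 178.5]
ft_force: [-11.9, 2.9, 35.5]
opening: -0.003
grasp_force: 17.7
```

Emit:
send_rows --moves '[{"xyz":[0,0,0],"yaw":0},{"xyz":[0,0,0],"yaw":0},{"xyz":[0,0,0],"yaw":0},{"xyz":[0,0,0],"yaw":0},{"xyz":[0,0,0],"yaw":0},{"xyz":[0,0,0],"yaw":0}]'

```text
time_s: 51.75
ee_pos: [0.6561, -0.0377, 0.1548]
ee_rot: [-180.0, 0.2, 178.5]
ft_force: [-11.3, 2.9, 35.4]
opening: -0.003
grasp_force: 17.7
```

Emit:
send_rows --moves '[{"xyz":[0,0,-0.006],"yaw":0},{"xyz":[0,0,-0.008],"yaw":0},{"xyz":[0,0,-0.008],"yaw":0},{"xyz":[0,0,-0.01],"yaw":0},{"xyz":[0,0,-0.03],"yaw":0},{"xyz":[0,0,-0.03],"yaw":0},{"xyz":[0,0,0],"yaw":0},{"xyz":[0,0,0],"yaw":0}]'

```text
time_s: 52.55
ee_pos: [0.6555, -0.038, 0.2428]
ee_rot: [-180.0, 0.0, 178.5]
ft_force: [0.2, 1.0, -0.4]
opening: 0.001
grasp_force: 0.0
```

```bash
python3 -c "
from h import *
to(.572,-.0325,.063)"
```

```text
t 52.5 at [ 0.6555 -0.038   0.2428] yaw 178.46 ->tool [0.0836 0.0032 0.1798] op 0.001 F [ 0.2  1.  -0.4] g 0.0
```

Emit:
send_rows --moves '[{"xyz":[0.0418,0.001,0],"yaw":0},{"xyz":[0.0418,0,0],"yaw":0},{"xyz":[0,0,0],"yaw":0},{"xyz":[0,0,0],"yaw":0},{"xyz":[0,0,0.045],"yaw":0},{"xyz":[0,0,0.045],"yaw":0},{"xyz":[0,0,0.045],"yaw":0},{"xyz":[0,0,0.043],"yaw":0}]' --fingers 0.05

```text
time_s: 53.35
ee_pos: [0.5727, -0.0347, 0.0621]
ee_rot: [-180.0, -0.0, 178.5]
ft_force: [0.5, -0.5, -0.9]
opening: 0.587
grasp_force: 0.0
```

Emit:
send_rows --moves '[{"xyz":[0,0,0],"yaw":0},{"xyz":[0,0,0],"yaw":0}]'

```text
time_s: 53.55
ee_pos: [0.5727, -0.0348, 0.0646]
ee_rot: [180.0, -0.1, 178.5]
ft_force: [0.7, 0.3, 0.7]
opening: 0.588
grasp_force: 0.0
```

Emit:
send_rows --moves '[{"xyz":[0,0,0],"yaw":0},{"xyz":[0,0,0],"yaw":0},{"xyz":[0,0,0],"yaw":0},{"xyz":[0,0,0],"yaw":0},{"xyz":[0,0,0],"yaw":0},{"xyz":[0,0,0],"yaw":0}]' --fingers 0.0

```text
time_s: 54.15
ee_pos: [0.5731, -0.0342, 0.0669]
ee_rot: [180.0, 0.2, 178.5]
ft_force: [0.5, 5.2, 6.7]
opening: 0.163
grasp_force: 58.4
```

Emit:
send_rows --moves '[{"xyz":[0.004,0,0],"yaw":0},{"xyz":[0.008,0,0],"yaw":0},{"xyz":[0.011,0,0],"yaw":0},{"xyz":[0.012,0,0],"yaw":0},{"xyz":[0.012,0.0005,0],"yaw":0},{"xyz":[0.012,0,0],"yaw":0},{"xyz":[0.012,0.0005,0],"yaw":0},{"xyz":[0.012,0,0],"yaw":0}]'

```text
time_s: 54.95
ee_pos: [0.4903, -0.0309, 0.0669]
ee_rot: [-180.0, 0.3, 178.5]
ft_force: [2.1, 10.2, 10.9]
opening: 0.157
grasp_force: 59.1
```

Emit:
send_rows --moves '[{"xyz":[0.01,0.0005,0],"yaw":0},{"xyz":[0.01,0,0],"yaw":0},{"xyz":[0.008,0,0],"yaw":0},{"xyz":[0.006,0,0],"yaw":0},{"xyz":[0.004,0,0],"yaw":0},{"xyz":[0.002,0,0],"yaw":0},{"xyz":[0,0,0],"yaw":0},{"xyz":[0,0,0],"yaw":0}]'

```text
time_s: 55.75
ee_pos: [0.4501, -0.0293, 0.0668]
ee_rot: [-180.0, 0.2, 178.5]
ft_force: [-0.9, 11.0, 16.3]
opening: 0.163
grasp_force: 59.6
```

Emit:
send_rows --moves '[{"xyz":[0.002,0,0],"yaw":0},{"xyz":[0.002,0,0],"yaw":0},{"xyz":[0,0,0],"yaw":0},{"xyz":[0,0,0],"yaw":0}]'

```text
time_s: 56.15
ee_pos: [0.4463, -0.0292, 0.0669]
ee_rot: [-180.0, 0.2, 178.5]
ft_force: [0.3, 11.7, 16.3]
opening: 0.159
grasp_force: 59.6
```

Emit:
send_rows --moves '[{"xyz":[0.003,0,0],"yaw":0},{"xyz":[0.003,0,0],"yaw":0},{"xyz":[0,0,0],"yaw":0},{"xyz":[0,0,0],"yaw":0}]'

```text
time_s: 56.55
ee_pos: [0.4431, -0.0292, 0.0669]
ee_rot: [-180.0, 0.6, 178.4]
ft_force: [13.0, 18.0, 5.2]
opening: 0.166
grasp_force: 59.1
```

Emit:
send_rows --moves '[{"xyz":[0.002,0,0],"yaw":0},{"xyz":[0.002,0,0],"yaw":0},{"xyz":[0,0,0],"yaw":0},{"xyz":[0,0,0],"yaw":0}]'

```text
time_s: 56.95
ee_pos: [0.4431, -0.0293, 0.067]
ee_rot: [-179.9, 1.1, 178.4]
ft_force: [34.0, 25.2, -10.6]
opening: 0.161
grasp_force: 58.9
```

Stopped after 130 mm of travel. Relax, open, rise and step aside to check.

Emit:
send_rows --moves '[{"xyz":[-0.004,0,0],"yaw":0},{"xyz":[0,0,0],"yaw":0},{"xyz":[0,0,0],"yaw":0}]'

```text
time_s: 57.25
ee_pos: [0.4431, -0.0292, 0.0669]
ee_rot: [-180.0, 0.6, 178.5]
ft_force: [13.8, 16.7, 5.4]
opening: 0.159
grasp_force: 60.8
```

Emit:
send_rows --moves '[{"xyz":[0,0,0],"yaw":0},{"xyz":[0,0,0],"yaw":0},{"xyz":[0,0,0],"yaw":0},{"xyz":[0,0,-0.02],"yaw":0},{"xyz":[0,0,-0.04],"yaw":0},{"xyz":[0,0,-0.04],"yaw":0},{"xyz":[0,0,-0.04],"yaw":0},{"xyz":[0,0,-0.04],"yaw":0}]' --fingers 0.05

```text
time_s: 58.05
ee_pos: [0.4386, -0.0297, 0.2467]
ee_rot: [-180.0, 0.0, 178.4]
ft_force: [-0.0, 0.4, -0.6]
opening: 0.585
grasp_force: 0.0
```

Emit:
send_rows --moves '[{"xyz":[0,0.04,0],"yaw":0},{"xyz":[0,0.045,0],"yaw":0},{"xyz":[0,0.045,0],"yaw":0},{"xyz":[0,0.045,0],"yaw":0},{"xyz":[0,0.045,0],"yaw":0},{"xyz":[0,0.045,0],"yaw":0},{"xyz":[0,0.04,0],"yaw":0},{"xyz":[0,0,0],"yaw":0}]'

```text
time_s: 58.85
ee_pos: [0.447, 0.2787, 0.2446]
ee_rot: [180.0, 0.0, 178.7]
ft_force: [-0.3, -0.8, -0.4]
opening: 0.587
grasp_force: 0.0
```

```bash
python3 - <<'E'
from h import *
to(.5,.3,.2)
t,m=save('top','t10.png'); s,ms=save('side','s10.png')
for c in ('red','green','yellow'):
  for q in blobs(t,c):
    if 290<q[0]<360: print(c,np.round(q,1),ray(m,q[0],q[1],.074).round(4))
a=t[135:255,265:390]; b=s[140:280,250:410]
cv2.imwrite('pics/c10.png',np.hstack([cv2.resize(a,(390,375)),cv2.resize(b,(400,375))])[:,:,::-1])
E
```

```text
t 58.9 at [0.447  0.2787 0.2446] yaw 178.66 ->tool [-0.0525  0.0226  0.0446] op 0.587 F [-0.3 -0.8 -0.4] g 0.0
red [326.7 158.8   9.6 293. ] [ 0.6767 -0.0397  0.074 ]
red [298.8 216.8   7.9 195. ] [0.5218 0.0342 0.074 ]
green [325.3 216.7   7.5 173. ] [ 0.5219 -0.0354  0.074 ]
yellow [354.3 217.6   8.1 202. ] [ 0.5195 -0.1118  0.074 ]
```

View pics/c10.png

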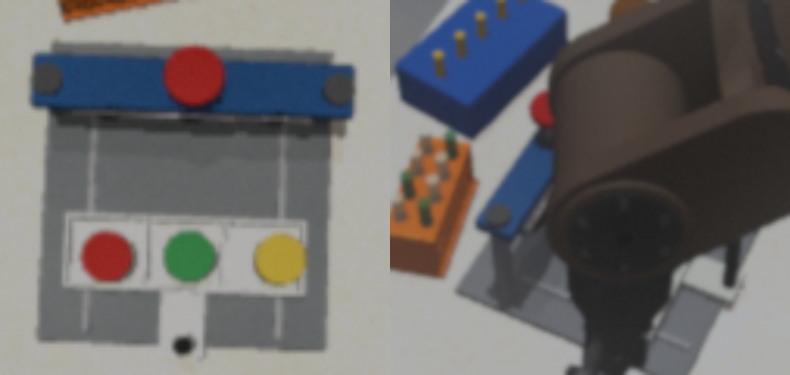

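The lids are in, but yellow has shifted about 7 mm in -y within its compartment. I'll clear the side view and check that it is still upright.

Emit:
send_rows --moves '[{"xyz":[0,-0.045,0],"yaw":0},{"xyz":[0,-0.045,0],"yaw":0},{"xyz":[0,-0.045,0],"yaw":0},{"xyz":[0,-0.045,0],"yaw":0},{"xyz":[0,-0.045,0],"yaw":0},{"xyz":[0,-0.045,0],"yaw":0},{"xyz":[0,-0.045,0],"yaw":0},{"xyz":[0,-0.045,0],"yaw":0}]'

```text
time_s: 59.75
ee_pos: [0.4363, -0.0874, 0.2451]
ee_rot: [-180.0, 0.0, 178.4]
ft_force: [0.5, 0.3, 0.4]
opening: 0.583
grasp_force: 0.0
```

Emit:
send_rows --moves '[{"xyz":[0,-0.045,0],"yaw":0},{"xyz":[0,-0.045,0],"yaw":0},{"xyz":[0,-0.045,0],"yaw":0},{"xyz":[0,-0.045,0],"yaw":0},{"xyz":[0,-0.045,0],"yaw":0},{"xyz":[0,-0.045,0],"yaw":0},{"xyz":[0,-0.045,0],"yaw":0},{"xyz":[0,0,0],"yaw":0}]'

```text
time_s: 60.55
ee_pos: [0.427, -0.4047, 0.2444]
ee_rot: [-179.9, -0.0, 178.1]
ft_force: [-0.4, 1.8, -1.1]
opening: 0.587
grasp_force: 0.0
```

```bash
python3 - <<'E'
from h import *
to(.5,-.3,.2)
t,m=save('top','t11.png'); s,ms=save('side','s11.png')
for n,z in(('top',.078),('foot',.014)):
  print(n,[proj(ms,(x,y,z)).round(0) for x,y in((.522,.034),(.522,-.036),(.52,-.111))])
print(blobs(t,'blue')[2:4])
b=s[160:290,280:440]; a=t[195:240,285:370]
cv2.imwrite('pics/c11.png',np.vstack([cv2.resize(b,(560,455),interpolation=2),cv2.resize(a,(560,140),interpolation=2)])[:,:,::-1])
E
```

```text
t 60.5 at [ 0.427  -0.4047  0.2444] yaw 178.15 ->tool [-0.0696  0.107   0.0444] op 0.587 F [-0.4  1.8 -1.1] g 0.0
top [array([350., 240.]), array([360., 221.]), array([371., 202.])]
foot [array([350., 255.]), array([359., 236.]), array([369., 218.])]
[(352.1300048828125, 164.0, 25.836442947387695, np.int32(631)), (453.0, 253.5, 8.381627082824707, np.int32(176))]
```

View pics/c11.png

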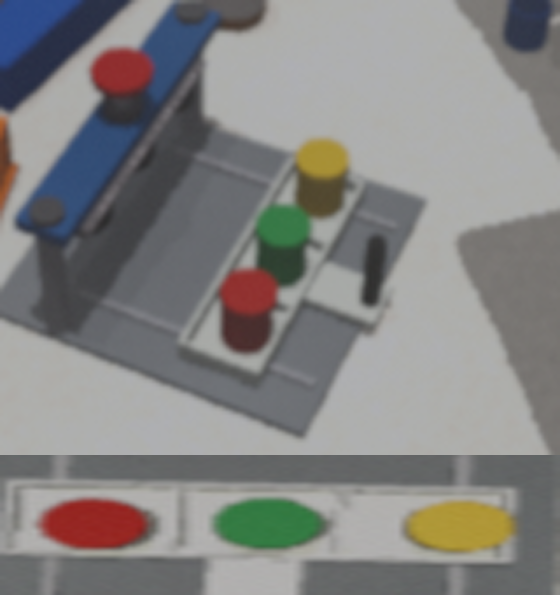

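The side view shows all three lidded pots upright, each in its own compartment, with the plunger up, the tray out and the blue pot off the tray. Handing in.

```bash
python3 -c "
from h import *
print(robot.finish_job())"
```

```text
the job is handed in; nothing more can be done
None
```

The job is handed in: the red, green and yellow pots stand upright with their lids in, one to a compartment, in the fully drawn-out tray after the plunger was held at its stop for over a second; the blue pot, which had no lid, stayed off, and the beaker, bottle and tube rack were left alone.

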